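# Find the balance of a loaded ware board and carry it to the drying stand

## Robot

A 6-joint arm with a two-finger parallel gripper is mounted at the origin on the work surface. World frame = base frame: x ahead of the robot, y to its left, z up, the work surface at z = 0. Lengths are in mm, angles in rad, forces in N, time in s.
With the tool pointing down it reaches from about 275 to 1000 mm from the base axis. Payload 8.4 kg.
Tool frame: the origin (TCP) lies midway between the tips of the shut fingers; the grasp point (between the pads) lies 19 mm behind it; z points along the fingers, x is the direction in which the jaws open and shut, and the axes are right-handed (so a half turn about z gives the same grasp; the last joint's range is limited). The gripper opens to 85 mm and grips with 20 to 120 N. Pads are 22 mm wide; open, the fingers measure 114 mm over their backs; the gripper's body (76 mm by 85 mm) begins 54 mm behind the grasp point. The pads swing forward as they close: fully open they stand 13 mm farther back than shut.
Start: joints at [-1.335, 0.353, 1.633, -0, 1.155, -0.002], TCP at [147.227, -607.414, 231.281] pointing down, gripper open.
Joint ranges: [-2.63, 2.63], [-0.92, 2.1], [0.06, 2.66], [-1.3, 4.44], [0, 2.69], [-3.02, 3.02]. Speed limits (rad/s): [2.22, 2.22, 2.79, 3.14, 3.14, 3.14].

## Interface

Orientations are given as [roll, pitch, yaw] about the fixed x, y, z axes, in that order (R = Rz(yaw) Ry(pitch) Rx(roll)).
In Python, from rig import sense, grab_frame, camera_model, job gives the robot as it stands.
- The arm moves only by the tool arm_command, never from a script. Its argument "plan" is a list of rows, each an object with "translation": the shift along the tool's x, y, z in cm, a list of three; "twist": the turn about the tool's z in rad; "gripper": the opening, from 0 (shut) to 1 (fully open). A call has exactly 5 rows; each row is the pose to reach, as a shift and turn from the pose measured when the call began, along the tool's axes at that moment; what a row does not reach only later rows make up. A row lasts 1/12 s, in which the tool goes at most 41.7 mm and 7.16 degrees, less where a joint would pass 70% of its speed; a pose out of reach is approached as far as the arm can. A call with a gripper value outside its range is refused whole. The fingers move at their own pace and stop on an object; "squeeze" is the grip in N (left out, the last holds). Time passes only in rows, so rows that repeat a pose let the fingers close, or fill a call up. It gives the time, the measured TCP pose, the force and the opening at its end, in the units of the state.
- sense(): the state, without advancing time (a new reading comes with each control period).
- grab_frame(name): name is "scene" or "side" or "wrist"; returns the picture (400x640x3 uint8, blue, green, red); there is no depth.
- camera_model(name): a dict with "fx", "fy", "cx", "cy" (pixels), "pose" (4x4, takes a point from camera to world coordinates). Camera axes: x right, y down, z forward; pixel columns grow to the right and rows downward; lengths in mm; the calibration is good to about 2 mm. The wrist camera is an equidistant fisheye: a pixel r from the principal point sees the ray r / f radians off the axis. A picture is of the moment at which its call begins: read the wrist's pose just before it. camera_model takes no time and is no camera call; for the wrist camera it gives the pose at the moment of the call.
- job.sign_off(): hands the job in, once; it reports no verdict.
The state is a dict: "clock": time; "qpos": joint angles; "qvel": joint speeds; "joint_efforts": joint torques, N m; "eef_pos": TCP position; "tcp_rot": TCP orientation; "contact_force": force on the tool from outside, world axes, zero at the start; "wrist_torque": the same for the moment, N m; "opening": opening from 0.0 (shut) to 1.0 (fully open).
Only numpy, scipy, OpenCV 4.12 (cv2) and the standard library are available. Lean on these libraries where they do the work, as an engineer would, in place of code of your own. Each camera call takes 0.05 s, during which the arm holds its last target.

## Task

Move the ware board with its three lidded pots from the two battens onto the drying stand, carrying it only by the wooden grip of its stirrup and without touching board or pots. The pots look alike but weigh very differently, so make small trial lifts at different points along the board until both ends come up together; never let the board tip more than about 4 degrees, and never snatch, drag or drop it. Set it down gently, centred and square across the stand's two battens with the pots still standing in place, leave the stirrup standing upright on the stand's deck and disturb nothing else.

Things in the scene. Friction and masses are not known exactly. Their poses are not given: they have to be found in the camera images.
- stirrup_grip (a point): Centre of the round dark-wood grip of the carrying stirrup, 22 mm thick, 86 mm long along the stirrup's x (across the board). The stirrup is a rigid loose loop (0.15 kg) round the board: this grip on top, two aluminium straps down the sides (inner faces 3 mm clear of the board's edges) and a foot below. It moves freely along the board (y) between the battens. z up
- board_mid (a point): Centre of the ware board, a loose pale board 80 (x) x 420 (y, long axis) x 14 mm (z), 0.22 kg, at first lying on the two battens of the bearers. With pots it weighs 0.5 to 0.8 kg; their common centre of mass lies somewhere 10 to 70 mm from this point along y, towards either end
- board: The same ware board, origin at the middle of its underside, axes as board_mid
- pot_a_mid (a point): Lidded terracotta pot, 60 mm across and 43 mm high, loose on the board; this point lies on its axis 20 mm above its foot. Weight unknown, 40 to 340 g
- pot_b_mid (a point): A second pot of the same shape, same point, weight unknown, 40 to 340 g
- pot_c_mid (a point): A third pot of the same shape, same point, weight unknown, 40 to 340 g
- bearers: Two fixed dark-wood battens on the bench, 22 mm high, 30 mm wide, 100 mm long along x, centred at y = +-165 mm. Origin on the bench midway between them; z up
- stand: Fixed low drying stand: deck 130 (x) x 440 mm (y), its top 30 mm above the bench; on it two battens, tops 52 mm above the bench, 30 mm wide, 120 mm long along x, centred at y = +-165 mm. The board goes across them, long axis along the stand's y (either way round), middle over the stand's middle. Origin on the bench under its middle
- stirrup: The same stirrup; origin under its foot plate (98 x 70 x 5 mm), 124 mm below the grip. A cork rib on the plate, 18 mm wide along y, top 14 mm above this origin, carries the board when lifted; standing on bench or deck it is 8 mm clear of the board. The board only lies on the rib: it tips over the rib's edge unless the common centre of mass of board and pots is over the rib
- mould: Bystander: white plaster hump mould, 124 mm across, 62 mm high, origin at the centre of its underside
- plates: Bystander: stack of small terracotta plates, 104 mm across, 43 mm high, origin at the centre of its underside
- waterpot: Bystander: blue glazed pot, 90 mm across, 80 mm high, origin at the centre of its underside
Mind the look-alikes: they are no part of the job. Leave any orange look-alike of the stirrup alone.

How it is judged:
By the outcome, as a careful person would: the job done as asked, in the order asked, and still so for the second after the job is handed in, with the robot touching nothing.
It also fails if it takes over 67 s, if anything falls off the work surface, if the arm or the gripper's body presses on something with over 40 N, if the wrist force passes 120 N, or if a joint passes its speed limit or range.

## Working session

There is one attempt and no reset: what is moved stays moved. The work goes in short steps, Python scripts to look and compute and a tool call to move; the robot and the scene stay as the last step left them, time stands still between calls to the robot, and variables do not carry over. Pictures are saved under pics/ and viewed, and the job is handed in when it is done.

Besides the shell and the picture viewer there is one more tool, called after ">>>" as name([rows], argument=value, ...), one row to a line, values as JSON. arm_command: Moves the arm, as the interface text tells. Its arguments: {"type":"object","properties":{"plan":{"type":"array","items":{"type":"object","properties":{"translation":{"type":"array","items":{"type":"number"}},"twist":{"type":"number"},"gripper":{"type":"number"}}}},"squeeze":{"type":"number"}},"required":["plan"]}

```bash
ls; mkdir -p pics; python3 - <<'E'
from rig import sense, grab_frame, camera_model
import cv2
s=sense();print({k:s[k] for k in ('clock','eef_pos','tcp_rot','opening','contact_force')})
for n in ('scene','side'):
    cv2.imwrite(f'pics/{n}0.png',grab_frame(n)); m=camera_model(n); print(n,m)
E
```

```text
pics
{'clock': 0.0, 'eef_pos': array([ 147.1069403, -606.94899  ,  230.570328 ]), 'tcp_rot': array([ 3.14158432e+00,  1.38954898e-03, -1.33298504e+00]), 'opening': 1.0013388033359611, 'contact_force': array([ 0.15725185,  0.08037604, -0.34980986])}
scene {'fx': 429.38256223143236, 'fy': 429.38256223143236, 'cx': 321.88282967926443, 'cy': 192.30543065162436, 'pose': array([[ 8.08734705e-01,  4.51020929e-01, -3.77529201e-01,
         1.05027767e+03],
       [ 5.88173040e-01, -6.21031061e-01,  5.18047195e-01,
        -6.48083162e+02],
       [-8.07232957e-04, -6.41015244e-01, -7.67527723e-01,
         1.08669597e+03],
       [ 0.00000000e+00,  0.00000000e+00,  0.00000000e+00,
         1.00000000e+00]])}
side {'fx': 442.28495891985943, 'fy': 442.28495891985943, 'cx': 326.89071043087944, 'cy': 207.322052302892, 'pose': array([[-8.60834807e-01, -2.98244911e-01,  4.12326822e-01,
         8.10324034e+01],
       [-5.08884403e-01,  5.04011074e-01, -6.97860661e-01,
         8.67061234e+02],
       [ 3.16106483e-04, -8.10569436e-01, -5.85642459e-01,
         8.45126755e+02],
       [ 0.00000000e+00,  0.00000000e+00,  0.00000000e+00,
         1.00000000e+00]])}
```

View pics/scene0.png

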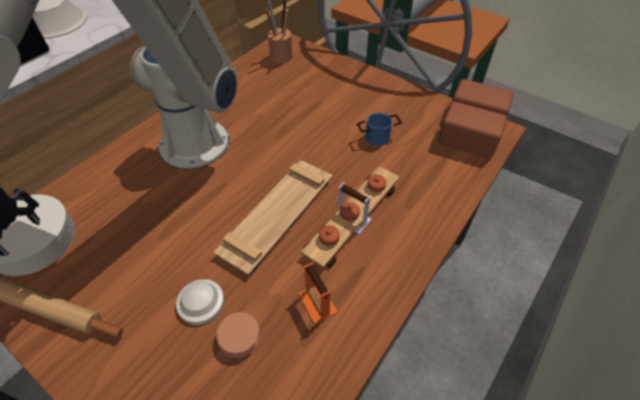

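View pics/side0.png

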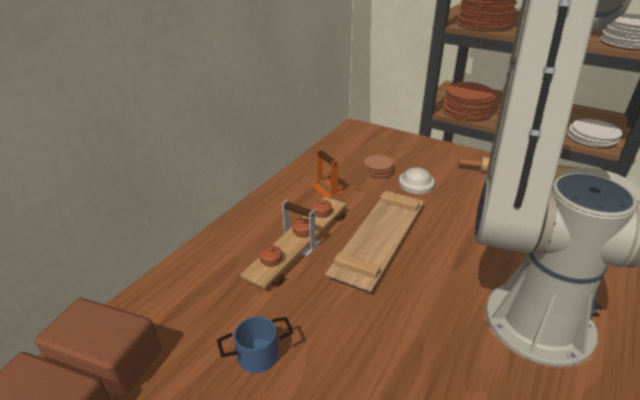

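The scene view shows the grey stirrup on the board at (353,205), its orange look-alike at (318,293), the stand at (275,215), and the mould, plates and blue pot. The aluminium stirrup around the board is the target. I'll check it in close crops.

```bash
python3 - <<'E'
import cv2
a=cv2.imread('pics/scene0.png')[150:280,205:405]; cv2.imwrite('pics/c1.png',cv2.resize(a,None,fx=4,fy=4,interpolation=cv2.INTER_CUBIC))
a=cv2.imread('pics/side0.png')[180:300,230:430]; cv2.imwrite('pics/c2.png',cv2.resize(a,None,fx=4,fy=4,interpolation=cv2.INTER_CUBIC))
E
```

```text
(no output)
```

View pics/c1.png

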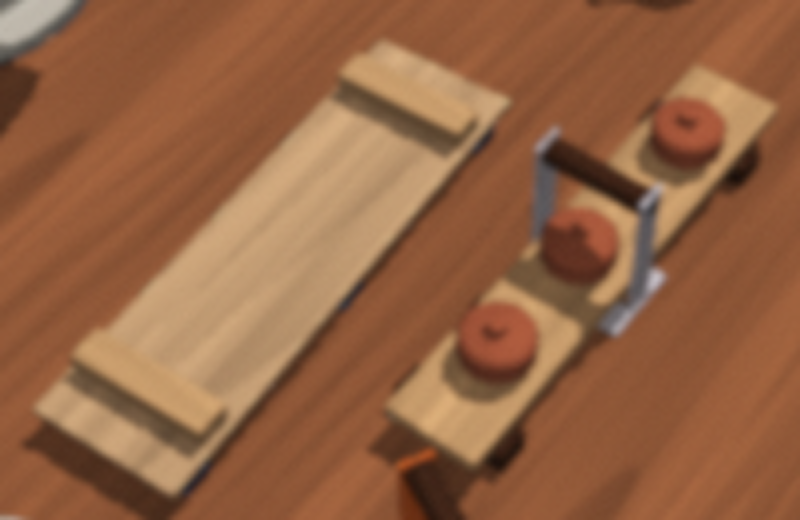

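View pics/c2.png

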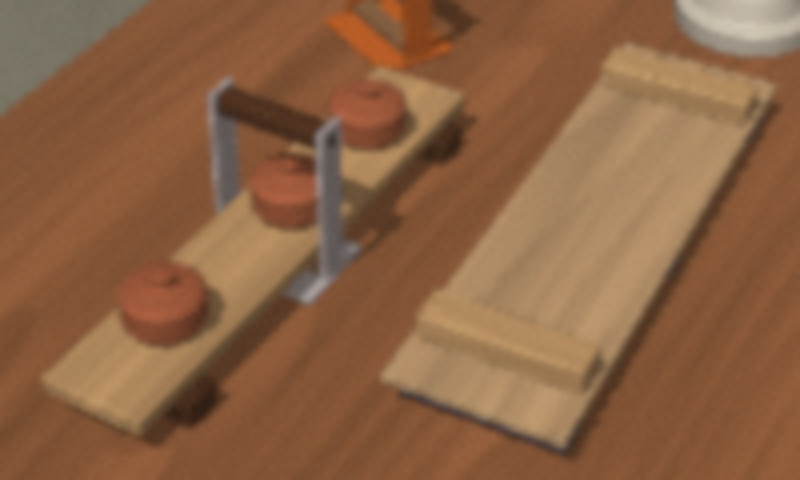

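```bash
cat > h.py <<'E'
import numpy as np
from rig import camera_model
def ray(m,px):
    u=np.asarray(px,float); d=np.array([(u[0]-m['cx'])/m['fx'],(u[1]-m['cy'])/m['fy'],1.]) 
    P=np.asarray(m['pose']); return P[:3,3],P[:3,:3]@d
def wray(m,px):
    a=(px[0]-m['cx'])/m['fx'];b=(px[1]-m['cy'])/m['fy'];r=np.hypot(a,b)
    d=np.array([np.sin(r)*a/r,np.sin(r)*b/r,np.cos(r)]); P=np.asarray(m['pose']); return P[:3,3],P[:3,:3]@d
def onz(od,z):
    o,d=od; return (o+d*(z-o[2])/d[2])
E
python3 - <<'E'
from h import *
ms,md=camera_model('scene'),camera_model('side')
S=lambda x,y:(205+x/4-.375,150+y/4-.375); D=lambda x,y:(230+x/4-.375,180+y/4-.375)
def show(n,z,ps,pd):
    A=np.array([onz(ray(ms,S(*p)),z)[:2] for p in ps]); B=np.array([onz(ray(md,D(*p)),z)[:2] for p in pd])
    for nm,Q in (('scene',A),('side',B)):
        if len(Q)==4:
            ax=(Q[0]+Q[1]-Q[2]-Q[3])/2; ay=(Q[1]+Q[2]-Q[0]-Q[3])/2
            print(n,nm,'mid',Q.mean(0).round(1),'len',np.linalg.norm(ax).round(1),np.linalg.norm(ay).round(1),'long yaw',np.arctan2(ax[1],ax[0]).round(4))
        else: print(n,nm,Q.round(1).tolist(),np.linalg.norm(Q[0]-Q[-1]))
# order: far-left..., scene far end = +? 
show('board',36,[(698,65),(778,105),(470,465),(388,405)],[(140,425),(45,380),(385,68),(465,95)])
show('deck',30,[(382,38),(510,100),(180,495),(37,408)],[(570,445),(383,378),(625,43),(775,85)])
show('grip',124,[(552,150),(645,195)],[(330,130),(222,98)])
show('pots',36+40,[(687,120),(580,235),(497,335)],[(165,278),(287,165),(368,92)])
E
```

```text
board scene mid [656.3  57.7] len 419.8 76.5 long yaw 1.5558
board side mid [649.5  62.7] len 417.7 75.3 long yaw 1.5573
deck scene mid [461.7 -74.5] len 438.0 130.6 long yaw 1.6331
deck side mid [456.3 -70.4] len 439.6 130.0 long yaw 1.6362
grip scene [[614.6, 53.8], [692.9, 57.9]] 78.48014380775558
grip side [[612.2, 47.7], [697.6, 54.4]] 85.7359995463054
pots scene [[661.2, 176.8], [656.5, 32.2], [658.6, -77.1]] 253.9166431723943
pots side [[653.7, 186.8], [651.5, 44.3], [648.5, -62.2]] 249.02172883361004
```

```bash
cat >> h.py <<'E'
from scipy.spatial.transform import Rotation as Ro
from rig import sense
def go(x,y,z,yaw=-1.585):
    s=sense(); R=Ro.from_euler('xyz',s['tcp_rot']).as_matrix()
    d=R.T@(np.array([x,y,z])-s['eef_pos'])/10
    print('t',s['clock'].__round__(2) if hasattr(s['clock'],'__round__') else s['clock'],'pos',np.round(s['eef_pos'],1),'rot',np.round(s['tcp_rot'],4),'F',np.round(s['contact_force'],2),'T',np.round(s['wrist_torque'],3),'op',round(s['opening'],3))
    print('delta cm',d.round(2),'twist',round(s['tcp_rot'][2]-yaw,4))
E
python3 - <<'E'
from h import *
go(655,53,210)
ms=camera_model('scene')
for n,p,z in (('mould',(200,300),20),('plates',(238,333),40),('water',(378,118),80),('orange top',(312,265),124),('orange top2',(325,290),124),('orange foot',(318,312),0),('bricks',(470,150),0)): print(n,onz(ray(ms,p),z).round(0))
E
```

```text
t 0.1 pos [ 147.1 -607.   230.6] rot [ 3.1416e+00  1.3000e-03 -1.3329e+00] F [ 0.31 -0.06 -0.19] T [-0.075  0.032 -0.015] op 0.998
delta cm [-52.17 -64.91   2.13] twist 0.2521
mould [ 483. -424.   20.]
plates [ 635. -434.   40.]
water [514. 429.  80.]
orange top [ 699. -209.  124.]
orange top2 [ 767. -246.  124.]
orange foot [ 753. -258.    0.]
bricks [830. 558.   0.]
```

>>> arm_command([
  {"translation": [-1.2, -1.5, 0], "twist": 0.03, "gripper": 1},
  {"translation": [-3.6, -4.5, 0.1], "twist": 0.08, "gripper": 1},
  {"translation": [-6.1, -7.6, 0.2], "twist": 0.15, "gripper": 1},
  {"translation": [-8.6, -10.7, 0.3], "twist": 0.2, "gripper": 1},
  {"translation": [-11.1, -13.8, 0.4], "twist": 0.252, "gripper": 1},
])

```text
clock: 0.52
eef_pos: [255.6, -464.9, 226.3]
tcp_rot: [3.141, 0.002, -1.588]
contact_force: [0.1, -0.7, 0.3]
opening: 1.001
```

```bash
python3 -c "
from h import *
go(655,53,210)"
```

```text
t 0.52 pos [ 255.6 -464.9  226.3] rot [ 3.1410e+00  1.8000e-03 -1.5883e+00] F [ 0.14 -0.66  0.32] T [ 0.034 -0.005 -0.064] op 1.001
delta cm [-52.48 -39.03   1.71] twist -0.0033
```

>>> arm_command([
  {"translation": [-2.8, -2.1, 0.1], "twist": 0, "gripper": 1},
  {"translation": [-5.8, -4.3, 0.2], "twist": 0, "gripper": 1},
  {"translation": [-8.8, -6.5, 0.3], "twist": 0, "gripper": 1},
  {"translation": [-11.8, -8.8, 0.4], "twist": 0, "gripper": 1},
  {"translation": [-14.8, -11.0, 0.5], "twist": 0, "gripper": 1},
])

```text
clock: 0.93
eef_pos: [368.8, -317.2, 221.4]
tcp_rot: [3.141, 0.002, -1.589]
contact_force: [1.5, -0.7, -0.2]
opening: 0.996
```

>>> arm_command([
  {"translation": [-3, -2.2, 0.1], "twist": 0, "gripper": 1},
  {"translation": [-6, -4.5, 0.2], "twist": 0, "gripper": 1},
  {"translation": [-9, -6.7, 0.3], "twist": 0, "gripper": 1},
  {"translation": [-12, -8.9, 0.4], "twist": 0, "gripper": 1},
  {"translation": [-15, -11.2, 0.5], "twist": 0, "gripper": 1},
])

```text
clock: 1.35
eef_pos: [484.0, -167.4, 216.5]
tcp_rot: [3.141, 0.002, -1.589]
contact_force: [0.2, -1.3, -0.5]
opening: 1.0
```

>>> arm_command([
  {"translation": [-3, -2.2, 0.1], "twist": 0, "gripper": 1},
  {"translation": [-6, -4.5, 0.2], "twist": 0, "gripper": 1},
  {"translation": [-9, -6.7, 0.3], "twist": 0, "gripper": 1},
  {"translation": [-12, -8.9, 0.4], "twist": 0, "gripper": 1},
  {"translation": [-15, -11.2, 0.5], "twist": 0, "gripper": 1},
])

```text
clock: 1.77
eef_pos: [599.1, -17.6, 211.3]
tcp_rot: [3.14, 0.002, -1.588]
contact_force: [0.2, -0.4, -0.8]
opening: 0.999
```

```bash
python3 -c "
from h import *
go(655,53,210)"
```

```text
t 1.77 pos [599.1 -17.6 211.3] rot [ 3.1400e+00  1.9000e-03 -1.5884e+00] F [ 0.19 -0.44 -0.77] T [-0.005 -0.001  0.019] op 0.999
delta cm [-7.16 -5.46  0.13] twist -0.0034
```

>>> arm_command([
  {"translation": [-2.4, -1.8, 0], "twist": 0, "gripper": 1},
  {"translation": [-4.5, -3.4, 0], "twist": 0, "gripper": 1},
  {"translation": [-6.2, -4.7, 0.1], "twist": 0, "gripper": 1},
  {"translation": [-7.0, -5.3, 0.1], "twist": 0, "gripper": 1},
  {"translation": [-7.2, -5.5, 0.1], "twist": 0, "gripper": 1},
])

```text
clock: 2.18
eef_pos: [655.8, 54.7, 209.7]
tcp_rot: [3.139, 0.002, -1.587]
contact_force: [-0.5, -0.5, 0.3]
opening: 0.997
```

```bash
python3 - <<'E'
from h import *
from rig import grab_frame
import cv2,pickle
go(655,53,210)
m=camera_model('wrist');print(m)
pickle.dump(m,open('w1.pkl','wb'))
cv2.imwrite('pics/w1.png',grab_frame('wrist'))
E
```

```text
t 2.18 pos [655.8  54.7 209.7] rot [ 3.1392e+00  2.0000e-03 -1.5867e+00] F [-0.51 -0.55  0.26] T [-0.012  0.012  0.02 ] op 0.997
delta cm [ 0.17  0.08 -0.03] twist -0.0017
{'fx': 309.70691628693146, 'fy': 309.70691628693146, 'cx': 316.10587537673126, 'cy': 200.8614867138621, 'pose': array([[-1.66041741e-02, -9.57808648e-01, -2.86926639e-01,
         7.28583448e+02],
       [-9.99859447e-01,  1.52395546e-02,  6.98876614e-03,
         5.35992972e+01],
       [-2.32126647e-03,  2.87002353e-01, -9.57927065e-01,
         3.52983998e+02],
       [ 0.00000000e+00,  0.00000000e+00,  0.00000000e+00,
         1.00000000e+00]])}
```

View pics/w1.png

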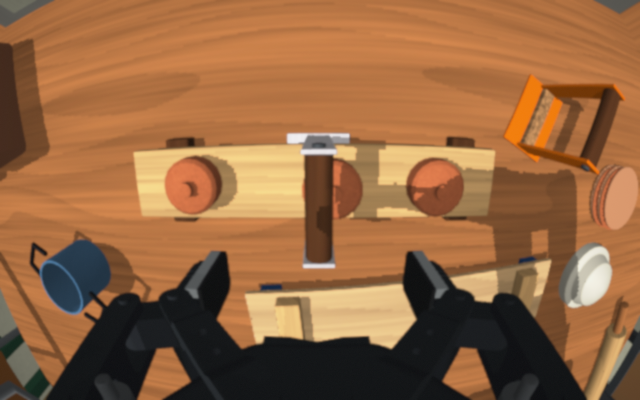

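The wrist view shows the grip from (319,150) to (319,263), the pots at (192,185), (340,188) and (435,187), and the orange look-alike far to the right at (563,122). I'll zoom in to measure.

```bash
python3 - <<'E'
import cv2
a=cv2.imread('pics/w1.png')
c=a[120:280,120:320]; cv2.imwrite('pics/w1a.png',cv2.resize(c,None,fx=4,fy=3.75,interpolation=cv2.INTER_CUBIC) if 0 else cv2.resize(c[:150],None,fx=4,fy=4,interpolation=cv2.INTER_CUBIC))
c=a[120:270,310:510]; cv2.imwrite('pics/w1b.png',cv2.resize(c,None,fx=4,fy=4,interpolation=cv2.INTER_CUBIC))
E
```

```text
(no output)
```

View pics/w1a.png

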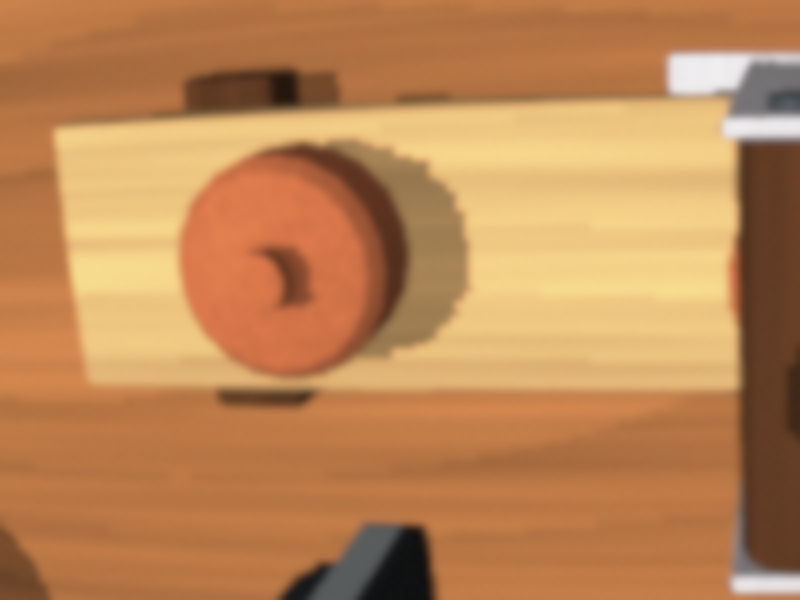

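View pics/w1b.png

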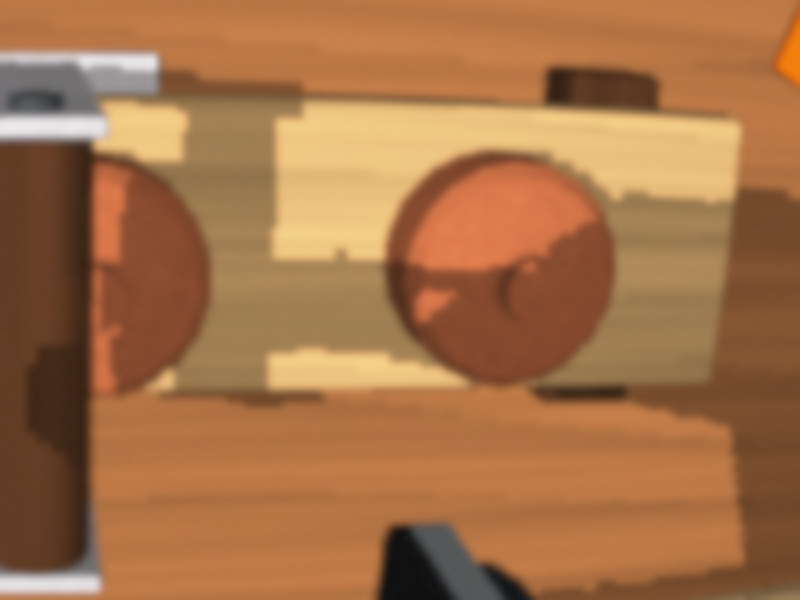

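```bash
cat > fit.py <<'E'
E
python3 - <<'E'
from h import *
import pickle
m=pickle.load(open('w1.pkl','rb'))
A=lambda x,y:(120+x/4-.375,120+y/4-.375); B=lambda x,y:(310+x/4-.375,120+y/4-.375)
W=lambda p,z:onz(wray(m,p),z)[:2]
c=[W(A(53,128),36),W(A(90,384),36),W(B(710,382),36),W(B(741,121),36)]
c=np.array(c); print('board corners',c.round(1).tolist(),'mid',c.mean(0).round(1))
l=(c[0]+c[1]-c[2]-c[3])/2; w=(c[0]+c[3]-c[1]-c[2])/2
print(np.linalg.norm(l),np.linalg.norm(w),'yaw',np.arctan2(l[1],l[0])-np.pi/2,np.arctan2(w[1],w[0]))
g0=W((318.6,155),124);g1=W((318.4,262),124)
print('grip',g0,g1,(g0+g1)/2,np.linalg.norm(g0-g1))
g0=W((304.8,205),124);g1=W((332.5,205),124)
print('grip edges',g0,g1,(g0+g1)/2)
for n,p in (('foot L',A(668,55)),('foot R',B(158,55))): print(n,W(p,5))
for n,p in (('potL',A(285,270)),('potR',B(520,285)),('potM',B(95,285))): print(n,W(p,78))
E
```

```text
board corners [[696.9, 268.2], [618.2, 268.4], [612.3, -150.7], [691.7, -151.0]] mid [654.8  58.7]
419.15804094969377 78.9811790153651 yaw -0.013222965974477141 -0.0030700767365526966
grip [695.59364372  52.82221222] [606.88050348  54.24329508] [651.2370736   53.53275365] 88.72452156757056
grip edges [656.78618908  64.09094446] [656.44351634  42.61171718] [656.61485271  53.35133082]
foot L [703.85702402  87.87675667]
foot R [702.76359195  17.79919761]
potL [662.0416816  176.70842028]
potR [654.41295302 -64.2189488 ]
potM [655.54620352  39.57546599]
```

>>> arm_command([
  {"translation": [0.05, 0.05, 1.5], "twist": 0, "gripper": 1},
  {"translation": [0.1, 0.1, 4], "twist": 0, "gripper": 1},
  {"translation": [0.13, 0.13, 6.5], "twist": 0, "gripper": 1},
  {"translation": [0.13, 0.13, 8.5], "twist": 0, "gripper": 1},
  {"translation": [0.13, 0.13, 9.5], "twist": 0, "gripper": 1},
])

```text
clock: 2.65
eef_pos: [651.5, 51.3, 112.2]
tcp_rot: [3.135, 0.001, -1.588]
contact_force: [-0.9, -0.0, -0.3]
opening: 1.002
```

```bash
python3 - <<'E'
from h import *
from rig import grab_frame
import cv2
cv2.imwrite('pics/w2.png',grab_frame('wrist'))
go(654.5,53.4,104.5,-1.585)
E
```

```text
t 2.7 pos [651.2  51.4 111.3] rot [ 3.1339e+00  1.0000e-03 -1.5883e+00] F [-0.69  0.25 -1.19] T [ 0.005 -0.011  0.04 ] op 0.995
delta cm [-0.21 -0.33  0.68] twist -0.0033
```

View pics/w2.png

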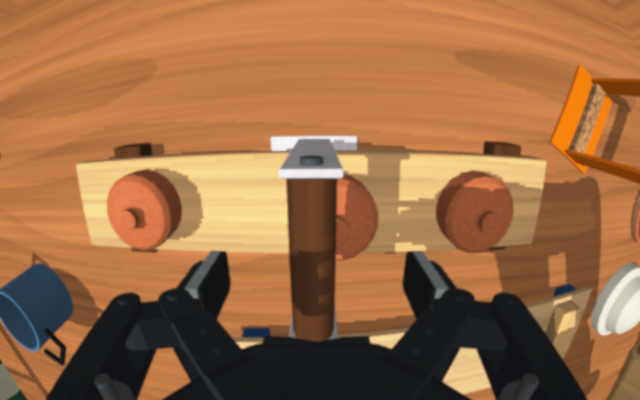

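>>> arm_command([
  {"translation": [-0.1, -0.16, 0.3], "twist": 0, "gripper": 1},
  {"translation": [-0.2, -0.32, 0.6], "twist": 0, "gripper": 1},
  {"translation": [-0.2, -0.33, 0.65], "twist": 0, "gripper": 0.8},
  {"translation": [-0.2, -0.33, 0.65], "twist": 0, "gripper": 0.6},
  {"translation": [-0.2, -0.33, 0.65], "twist": 0, "gripper": 0.5},
], squeeze=40)

```text
clock: 3.12
eef_pos: [655.1, 53.4, 105.8]
tcp_rot: [3.135, 0.001, -1.588]
contact_force: [0.4, -0.2, 0.8]
opening: 0.604
```

```bash
python3 - <<'E'
from h import *
from rig import grab_frame
import cv2
go(654.5,53.4,104.5,-1.585)
cv2.imwrite('pics/w3.png',grab_frame('wrist'))
go(654.5,53.4,104.5,-1.585)
E
```

```text
t 3.12 pos [655.1  53.4 105.8] rot [ 3.1353e+00  1.1000e-03 -1.5883e+00] F [ 0.35 -0.22  0.76] T [-0.014  0.036 -0.01 ] op 0.604
delta cm [-0.    0.06  0.13] twist -0.0033
t 3.17 pos [655.   53.4 105.7] rot [ 3.1352e+00  1.1000e-03 -1.5882e+00] F [0.6  0.01 0.07] T [ 0.001 -0.015  0.009] op 0.52
delta cm [0.   0.05 0.12] twist -0.0032
```

View pics/w3.png

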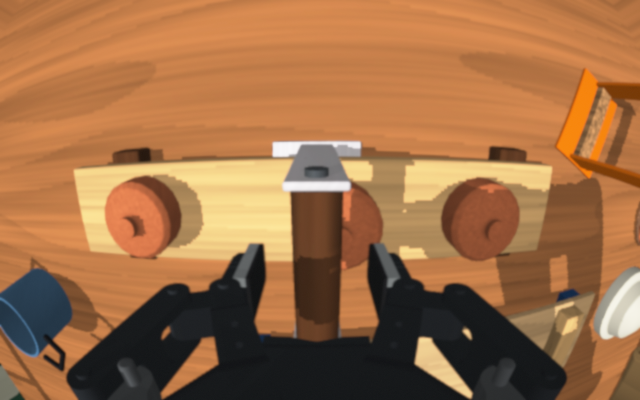

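The grip bar is centred between the pads at about (317,255), so I'm closing.

>>> arm_command([
  {"translation": [0, 0, 0], "twist": 0, "gripper": 0.3},
  {"translation": [0, 0, 0], "twist": 0, "gripper": 0.2},
  {"translation": [0, 0, 0], "twist": 0, "gripper": 0.1},
  {"translation": [0, 0, 0], "twist": 0, "gripper": 0.1},
  {"translation": [0, 0, 0], "twist": 0, "gripper": 0.1},
], squeeze=60)

```text
clock: 3.58
eef_pos: [655.4, 53.4, 106.5]
tcp_rot: [3.136, 0.001, -1.588]
contact_force: [-0.9, -1.3, 5.7]
opening: 0.234
```

```bash
cat >> h.py <<'E'
def avg(n=8,name='side'):
    from rig import grab_frame
    F=[];T=[];E=[]
    for i in range(n):
        im=grab_frame(name); s=sense(); F.append(s['contact_force']);T.append(s['wrist_torque']);E.append(s['joint_efforts'])
    print('F',np.mean(F,0).round(3),'sd',np.std(F,0).round(2),'T',np.mean(T,0).round(4),'sd',np.std(T,0).round(3),'E',np.mean(E,0).round(2))
    return im
E
python3 - <<'E'
from h import *
avg(6);go(655,53.4,108.7)
E
```

```text
F [-1.007 -1.253  5.792] sd [0.6  0.28 0.45] T [-0.0723  0.2239  0.0576] sd [0.028 0.029 0.036] E [ 5.900e-01 -6.461e+01 -2.816e+01  2.200e-01 -3.800e-01  6.000e-02]
t 3.88 pos [655.4  53.4 106.4] rot [ 3.1361e+00  1.0000e-03 -1.5881e+00] F [-1.32 -1.55  5.43] T [-0.062  0.193  0.042] op 0.236
delta cm [-0.    0.04 -0.22] twist -0.0031
```

>>> arm_command([
  {"translation": [0, 0, -0.1], "twist": 0, "gripper": 0.1},
  {"translation": [0, 0, -0.2], "twist": 0, "gripper": 0.1},
  {"translation": [0, 0, -0.3], "twist": 0, "gripper": 0.1},
  {"translation": [0, 0, -0.4], "twist": 0, "gripper": 0.1},
  {"translation": [0, 0, -0.4], "twist": 0, "gripper": 0.1},
], squeeze=80)

```text
clock: 4.3
eef_pos: [655.3, 53.4, 110.4]
tcp_rot: [3.136, 0.001, -1.588]
contact_force: [-0.6, -0.0, -2.4]
opening: 0.234
```

```bash
python3 - <<'E'
from h import *
import cv2
im=avg(12,'wrist');go(655,53.4,108.7)
cv2.imwrite('pics/w4.png',im)
E
```

```text
F [ 0.049 -0.021 -1.537] sd [0.34 0.5  0.6 ] T [ 0.0005 -0.0007  0.0023] sd [0.025 0.031 0.024] E [ 0.000e+00 -6.913e+01 -3.023e+01  1.000e-02  4.000e-02  0.000e+00]
t 4.9 pos [655.4  53.4 110.4] rot [ 3.1361e+00  1.1000e-03 -1.5881e+00] F [ 0.25  0.23 -1.01] T [-0.02  -0.011 -0.016] op 0.23
delta cm [-0.    0.04  0.17] twist -0.0031
```

View pics/w4.png

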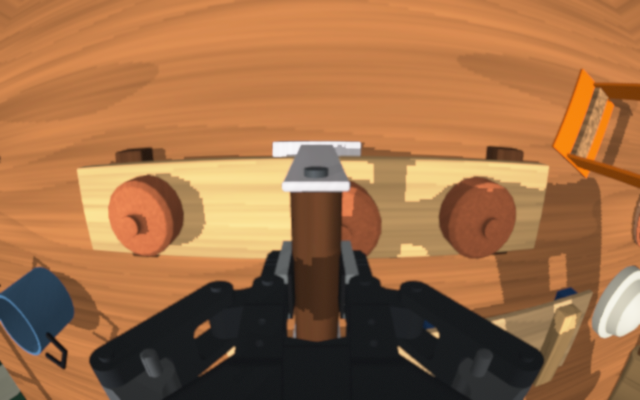

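>>> arm_command([
  {"translation": [0, 0, -0.1], "twist": 0, "gripper": 0.1},
  {"translation": [0, 0, -0.2], "twist": 0, "gripper": 0.1},
  {"translation": [0, 0, -0.29], "twist": 0, "gripper": 0.1},
  {"translation": [0, 0, -0.35], "twist": 0, "gripper": 0.1},
  {"translation": [0, 0, -0.4], "twist": 0, "gripper": 0.1},
])

```text
clock: 5.32
eef_pos: [655.5, 53.3, 114.6]
tcp_rot: [3.136, 0.001, -1.588]
contact_force: [0.1, 0.5, -7.6]
opening: 0.232
```

>>> arm_command([
  {"translation": [0, 0, -0.05], "twist": 0, "gripper": 0.1},
  {"translation": [0, 0, -0.1], "twist": 0, "gripper": 0.1},
  {"translation": [0, 0, -0.15], "twist": 0, "gripper": 0.1},
  {"translation": [0, 0, -0.2], "twist": 0, "gripper": 0.1},
  {"translation": [0, 0, -0.25], "twist": 0, "gripper": 0.1},
])

```text
clock: 5.73
eef_pos: [655.2, 53.4, 116.8]
tcp_rot: [3.136, 0.001, -1.588]
contact_force: [0.2, 0.4, -7.3]
opening: 0.236
```

```bash
sed -i "s/'E',np.mean(E,0).round(2))/'E',np.mean(E,0)[1:3].round(3),'sd',np.std(E,0)[1:3].round(3))/" h.py; python3 - <<'E'
from h import *
import cv2
im=avg(16,'wrist');go(655,53.4,108.7)
cv2.imwrite('pics/w5.png',im)
from rig import grab_frame
cv2.imwrite('pics/s5.png',cv2.resize(grab_frame('side')[170:320,220:420],None,fx=4,fy=4,interpolation=cv2.INTER_CUBIC))
E
```

```text
F [-0.577  0.319 -6.843] sd [0.4  0.46 0.63] T [ 0.1526  0.0556 -0.0493] sd [0.033 0.028 0.035] E [-72.367 -32.691] sd [0.127 0.102]
t 6.53 pos [655.4  53.3 117.1] rot [ 3.1362e+00  1.1000e-03 -1.5881e+00] F [-1.58 -0.07 -6.45] T [ 0.191  0.08  -0.073] op 0.226
delta cm [-0.    0.04  0.84] twist -0.0031
```

View pics/w5.png

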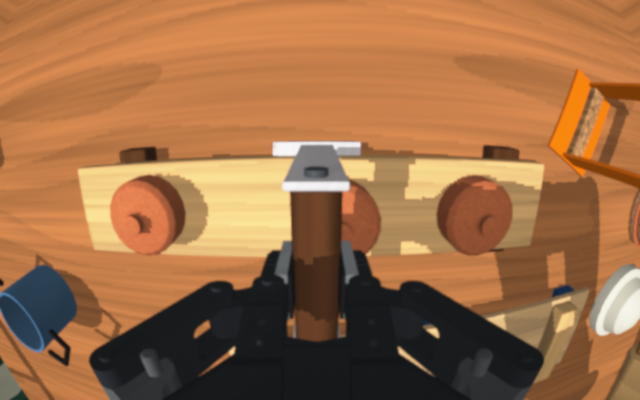

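View pics/s5.png

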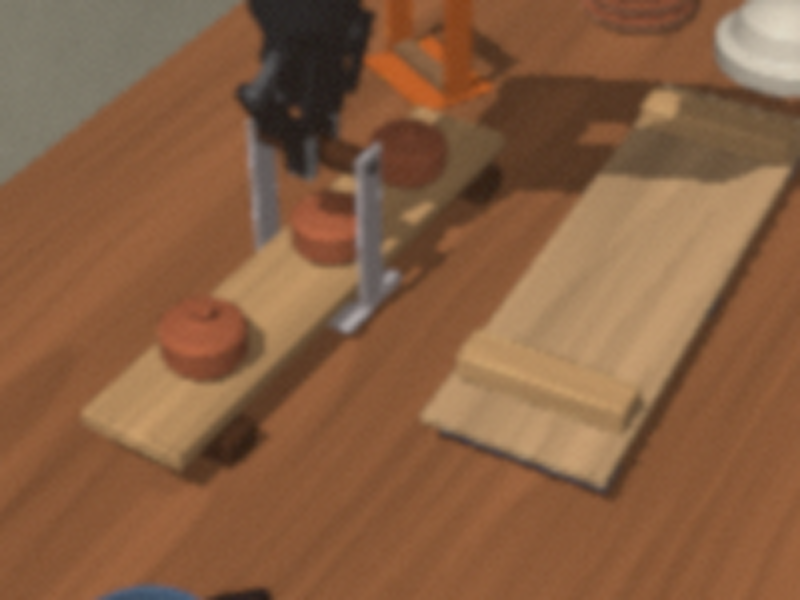

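The load was about 5.3 N. The wrist picture and the torque both suggest the +y end rose, so the centre of mass is toward -y. I'll set down, slide about 35 mm toward -y and try again.

>>> arm_command([
  {"translation": [0, 0, 0.08], "twist": 0, "gripper": 0.1},
  {"translation": [0, 0, 0.16], "twist": 0, "gripper": 0.1},
  {"translation": [0, 0, 0.24], "twist": 0, "gripper": 0.1},
  {"translation": [0, 0, 0.42], "twist": 0, "gripper": 0.1},
  {"translation": [0, 0, 0.6], "twist": 0, "gripper": 0.1},
])

```text
clock: 7.0
eef_pos: [656.2, 53.3, 111.6]
tcp_rot: [3.138, 0.001, -1.588]
contact_force: [-0.4, -0.3, -1.5]
opening: 0.231
```

>>> arm_command([
  {"translation": [0.4, 0, 0], "twist": 0, "gripper": 0.1},
  {"translation": [1.2, 0, 0], "twist": 0, "gripper": 0.1},
  {"translation": [2.2, 0, 0], "twist": 0, "gripper": 0.1},
  {"translation": [3.1, 0, 0], "twist": 0, "gripper": 0.1},
  {"translation": [3.5, 0, 0], "twist": 0, "gripper": 0.1},
])

```text
clock: 7.42
eef_pos: [655.6, 16.4, 111.8]
tcp_rot: [3.138, 0.001, -1.589]
contact_force: [-0.8, 0.8, -0.9]
opening: 0.231
```

```bash
python3 - <<'E'
from h import *
go(655,18.4,110.5)
import pickle
m=pickle.load(open('w1.pkl','rb'))
A=lambda x,y:(120+x/4-.375,120+y/4-.375); B=lambda x,y:(310+x/4-.375,120+y/4-.375)
W=lambda p,z:onz(wray(m,p),z)[:2]
for p in (A(188,78),A(298,72),B(548,68),B(657,72)): print(W(p,22))
E
```

```text
t 7.42 pos [655.6  16.4 111.8] rot [ 3.1382e+00  6.0000e-04 -1.5889e+00] F [-0.75  0.78 -0.89] T [-0.022  0.041  0.038] op 0.231
delta cm [-0.2   0.07  0.13] twist -0.0039
[706.61473839 227.40013233]
[705.72422579 191.71076493]
[702.77144426 -92.52791193]
[ 703.23787277 -128.59673362]
```

>>> arm_command([
  {"translation": [0, 0, -0.1], "twist": 0, "gripper": 0.1},
  {"translation": [0, 0, -0.17], "twist": 0, "gripper": 0.1},
  {"translation": [0, 0, -0.22], "twist": 0, "gripper": 0.1},
  {"translation": [0, 0, -0.27], "twist": 0, "gripper": 0.1},
  {"translation": [0, 0, -0.32], "twist": 0, "gripper": 0.1},
])

```text
clock: 7.83
eef_pos: [655.5, 16.6, 114.7]
tcp_rot: [3.138, 0.0, -1.589]
contact_force: [0.9, -0.9, -6.4]
opening: 0.229
```

>>> arm_command([
  {"translation": [0, 0, -0.05], "twist": 0, "gripper": 0.1},
  {"translation": [0, 0, -0.1], "twist": 0, "gripper": 0.1},
  {"translation": [0, 0, -0.15], "twist": 0, "gripper": 0.1},
  {"translation": [0, 0, -0.2], "twist": 0, "gripper": 0.1},
  {"translation": [0, 0, -0.2], "twist": 0, "gripper": 0.1},
])

```text
clock: 8.25
eef_pos: [655.3, 16.7, 116.5]
tcp_rot: [3.137, 0.001, -1.588]
contact_force: [0.3, 0.7, -7.9]
opening: 0.23
```

```bash
python3 - <<'E'
from h import *
import cv2
from rig import grab_frame
avg(16,'scene')
im=grab_frame('wrist')
go(655,16.4,108.7)
cv2.imwrite('pics/w6.png',im)
cv2.imwrite('pics/s6.png',cv2.resize(grab_frame('side')[170:320,220:420],None,fx=4,fy=4,interpolation=cv2.INTER_CUBIC))
E
```

```text
F [-0.03  -0.057 -7.824] sd [0.32 0.51 0.62] T [ 0.0173 -0.0133  0.0038] sd [0.028 0.03  0.025] E [-72.819 -32.834] sd [0.012 0.019]
t 9.1 pos [655.5  16.6 116.7] rot [ 3.1379e+00  5.0000e-04 -1.5885e+00] F [-0.13  0.37 -7.85] T [ 0.068 -0.059 -0.009] op 0.234
delta cm [0.02 0.05 0.8 ] twist -0.0035
```

View pics/w6.png

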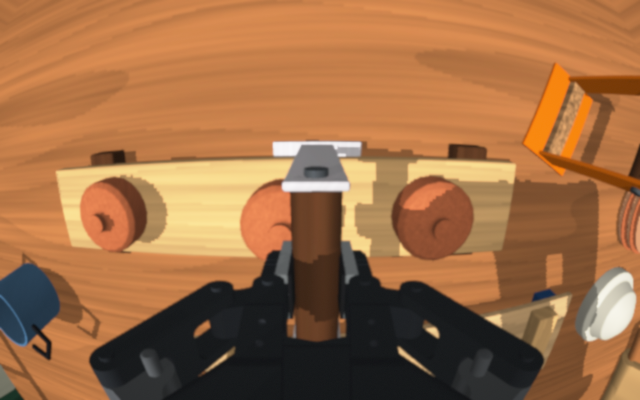

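View pics/s6.png

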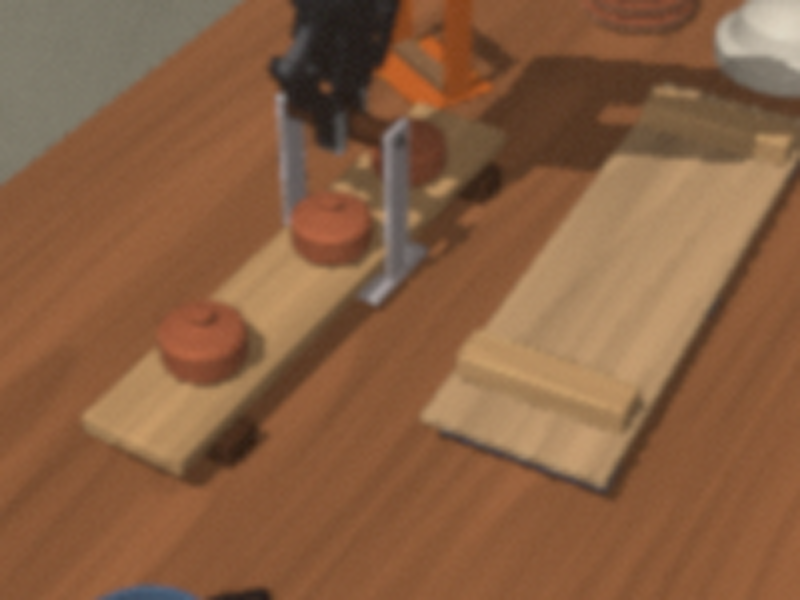

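Balanced: the torque and horizontal forces are near zero and the load is about 6.3 N. The torque puts the centre of mass about 3 mm further toward -y, so I'll lower, shift 2.5 mm and lift for carrying.

>>> arm_command([
  {"translation": [0, 0, 0.06], "twist": 0, "gripper": 0.1},
  {"translation": [0, 0, 0.12], "twist": 0, "gripper": 0.1},
  {"translation": [0, 0, 0.18], "twist": 0, "gripper": 0.1},
  {"translation": [0, 0, 0.3], "twist": 0, "gripper": 0.1},
  {"translation": [0, 0, 0.45], "twist": 0, "gripper": 0.1},
])

```text
clock: 9.57
eef_pos: [656.3, 16.6, 112.9]
tcp_rot: [3.14, 0.001, -1.589]
contact_force: [-0.2, -0.1, -1.4]
opening: 0.23
```

>>> arm_command([
  {"translation": [0.1, 0, 0], "twist": 0, "gripper": 0.1},
  {"translation": [0.2, 0, 0], "twist": 0, "gripper": 0.1},
  {"translation": [0.25, 0, 0], "twist": 0, "gripper": 0.1},
  {"translation": [0.25, 0, 0], "twist": 0, "gripper": 0.1},
  {"translation": [0.25, 0, -0.03], "twist": 0, "gripper": 0.1},
])

```text
clock: 9.98
eef_pos: [656.3, 14.1, 113.4]
tcp_rot: [3.14, 0.001, -1.589]
contact_force: [-0.8, 0.3, -1.8]
opening: 0.231
```

```bash
python3 - <<'E'
from h import *
go(655.5,14,114)
E
```

```text
t 9.98 pos [656.3  14.1 113.4] rot [ 3.1398e+00  5.0000e-04 -1.5886e+00] F [-0.83  0.3  -1.81] T [-0.039 -0.036  0.011] op 0.231
delta cm [ 0.01  0.08 -0.06] twist -0.0036
```

Lifting slowly.

>>> arm_command([
  {"translation": [0, 0, -0.05], "twist": 0, "gripper": 0.1},
  {"translation": [0, 0, -0.1], "twist": 0, "gripper": 0.1},
  {"translation": [0, 0, -0.15], "twist": 0, "gripper": 0.1},
  {"translation": [0, 0, -0.2], "twist": 0, "gripper": 0.1},
  {"translation": [0, 0, -0.26], "twist": 0, "gripper": 0.1},
])

```text
clock: 10.4
eef_pos: [655.6, 14.1, 115.2]
tcp_rot: [3.138, 0.001, -1.589]
contact_force: [-0.3, 0.7, -7.6]
opening: 0.233
```

>>> arm_command([
  {"translation": [0, 0, -0.08], "twist": 0, "gripper": 0.1},
  {"translation": [0, 0, -0.16], "twist": 0, "gripper": 0.1},
  {"translation": [0, 0, -0.24], "twist": 0, "gripper": 0.1},
  {"translation": [0, 0, -0.3], "twist": 0, "gripper": 0.1},
  {"translation": [0, 0, -0.32], "twist": 0, "gripper": 0.1},
])

```text
clock: 10.82
eef_pos: [655.6, 14.1, 118.5]
tcp_rot: [3.138, 0.001, -1.589]
contact_force: [0.0, -0.7, -7.4]
opening: 0.231
```

```bash
python3 - <<'E'
from h import *
import cv2
from rig import grab_frame
avg(12,'scene')
im=grab_frame('wrist')
go(655,16.4,108.7)
cv2.imwrite('pics/w7.png',im)
cv2.imwrite('pics/s7.png',cv2.resize(grab_frame('side')[170:320,220:420],None,fx=4,fy=4,interpolation=cv2.INTER_CUBIC))
E
```

```text
F [-0.049  0.244 -7.845] sd [0.34 0.35 0.32] T [ 0.0012 -0.021   0.0014] sd [0.016 0.033 0.034] E [-72.764 -32.93 ] sd [0.063 0.04 ]
t 11.47 pos [655.6  14.1 118.4] rot [ 3.1381e+00  6.0000e-04 -1.5887e+00] F [ 0.26 -0.34 -7.4 ] T [-0.031 -0.008  0.062] op 0.231
delta cm [-0.23  0.06  0.97] twist -0.0037
```

View pics/s7.png

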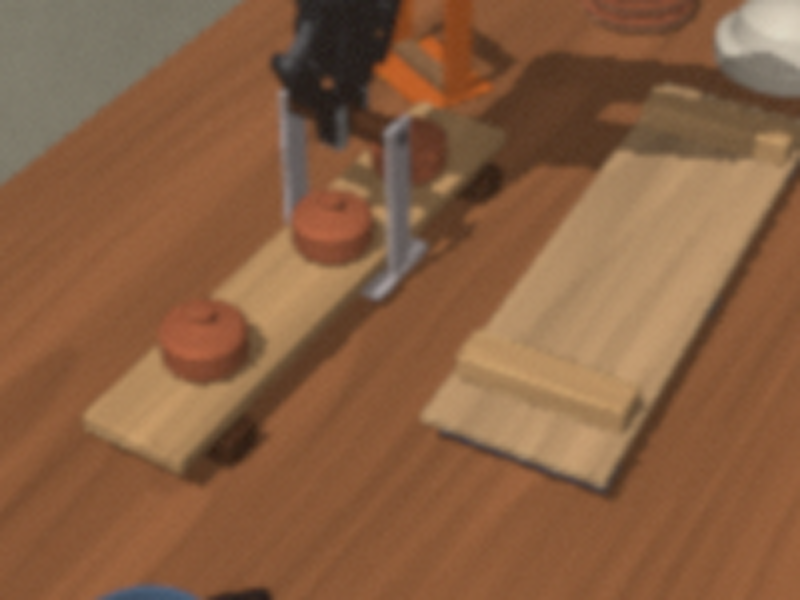

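View pics/w7.png

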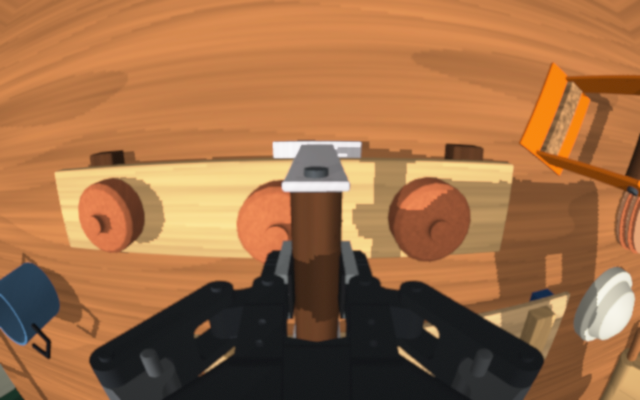

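>>> arm_command([
  {"translation": [0, 0, -0.08], "twist": 0, "gripper": 0.1},
  {"translation": [0, 0, -0.25], "twist": 0, "gripper": 0.1},
  {"translation": [0, 0, -0.5], "twist": 0, "gripper": 0.1},
  {"translation": [0, 0, -0.85], "twist": 0, "gripper": 0.1},
  {"translation": [0, 0, -1.25], "twist": 0, "gripper": 0.1},
])

```text
clock: 11.93
eef_pos: [655.6, 14.1, 131.3]
tcp_rot: [3.138, 0.001, -1.589]
contact_force: [1.1, 0.2, -8.1]
opening: 0.232
```

>>> arm_command([
  {"translation": [0, 0, -0.4], "twist": 0, "gripper": 0.1},
  {"translation": [0, 0, -0.85], "twist": 0, "gripper": 0.1},
  {"translation": [0, 0, -1.3], "twist": 0, "gripper": 0.1},
  {"translation": [0, 0, -1.75], "twist": 0, "gripper": 0.1},
  {"translation": [0, 0, -2.2], "twist": 0, "gripper": 0.1},
])

```text
clock: 12.35
eef_pos: [655.7, 14.1, 153.9]
tcp_rot: [3.138, 0.001, -1.589]
contact_force: [0.2, 0.1, -7.1]
opening: 0.23
```

>>> arm_command([
  {"translation": [0, 0, -0.45], "twist": 0, "gripper": 0.1},
  {"translation": [0, 0, -0.9], "twist": 0, "gripper": 0.1},
  {"translation": [0, 0, -1.3], "twist": 0, "gripper": 0.1},
  {"translation": [0, 0, -1.6], "twist": 0, "gripper": 0.1},
  {"translation": [0, 0, -1.75], "twist": 0, "gripper": 0.1},
])

```text
clock: 12.77
eef_pos: [656.0, 14.1, 172.0]
tcp_rot: [3.139, 0.001, -1.589]
contact_force: [2.0, 0.1, -8.4]
opening: 0.23
```

```bash
python3 - <<'E'
from h import *
import cv2,pickle
from rig import grab_frame
im=avg(4,'wrist')
m=camera_model('wrist'); im=grab_frame('wrist'); pickle.dump(m,open('w8.pkl','wb'))
go(655,16.4,172.7)
cv2.imwrite('pics/w8.png',im)
cv2.imwrite('pics/s8.png',cv2.resize(grab_frame('side')[140:320,220:460],None,fx=3,fy=3,interpolation=cv2.INTER_CUBIC))
E
```

```text
F [ 0.108  0.39  -7.773] sd [0.12 0.43 0.35] T [ 0.0069 -0.0038 -0.0063] sd [0.032 0.029 0.042] E [-71.225 -35.512] sd [0.612 0.369]
t 13.02 pos [655.6  14.1 171.1] rot [ 3.1377e+00  6.0000e-04 -1.5886e+00] F [ 0.34  0.28 -7.79] T [ 0.038 -0.007  0.004] op 0.231
delta cm [-0.23  0.06 -0.16] twist -0.0036
```

View pics/s8.png

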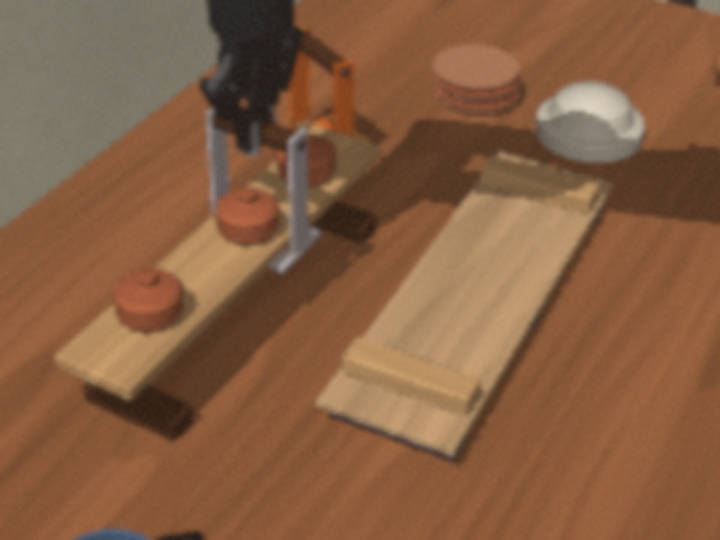

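View pics/w8.png

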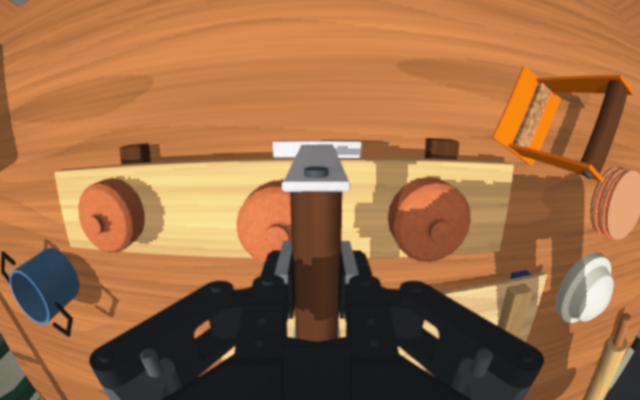

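```bash
python3 - <<'E'
import cv2
a=cv2.imread('pics/w8.png')
c=a[150:270,40:160]; d=a[150:270,440:560]
import numpy as np
cv2.imwrite('pics/w8c.png',cv2.resize(np.hstack([c,d]),None,fx=3.3333,fy=3.3333,interpolation=cv2.INTER_CUBIC))
E
```

```text
(no output)
```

View pics/w8c.png

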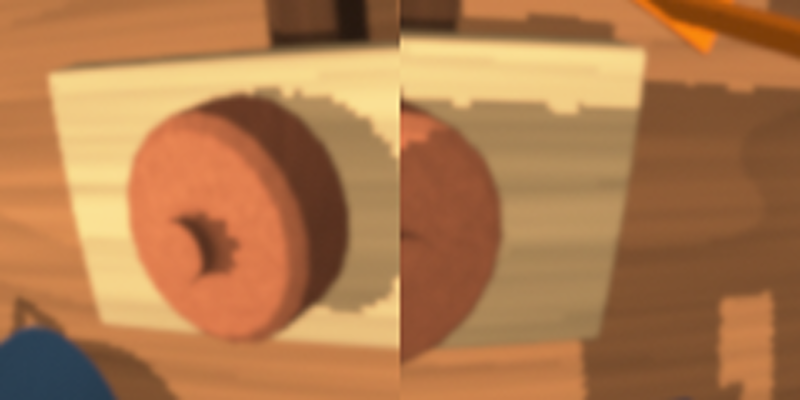

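```bash
python3 - <<'E'
from h import *
import pickle
m=pickle.load(open('w8.pkl','rb'))
k=3.3333
A=lambda x,y:(40+x/k-.35,150+y/k-.35); B=lambda x,y:(440+(x-400)/k-.35,150+y/k-.35)
for z in (91,92.7,95):
    W=lambda p:onz(wray(m,p),z)[:2]
    c=np.array([W(A(50,73)),W(A(103,323)),W(B(600,336)),W(B(645,48))])
    l=(c[0]+c[1]-c[2]-c[3])/2; w=(c[0]+c[3]-c[1]-c[2])/2
    print(z,c.round(1).tolist(),'mid',c.mean(0).round(1),np.linalg.norm(l).round(1),np.linalg.norm(w).round(1),'yaw',np.arctan2(l[1],l[0])-np.pi/2)
E
```

```text
91 [[695.8, 268.0], [616.7, 269.3], [610.9, -152.5], [690.8, -152.4]] mid [653.5  58.1] 421.2 79.5 yaw -0.012762202833485059
92.7 [[696.0, 266.1], [617.5, 267.4], [611.8, -151.3], [691.0, -151.1]] mid [654.1  57.8] 418.0 78.9 yaw -0.012762202833484837
95 [[696.4, 263.4], [618.7, 264.7], [613.0, -149.6], [691.4, -149.4]] mid [654.9  57.3] 413.6 78.0 yaw -0.012762202833485059
```

>>> arm_command([
  {"translation": [0.03, 0.04, 0], "twist": -0.001, "gripper": 0.1},
  {"translation": [0.12, 0.16, 0], "twist": -0.003, "gripper": 0.1},
  {"translation": [0.26, 0.37, 0], "twist": -0.006, "gripper": 0.1},
  {"translation": [0.47, 0.65, 0], "twist": -0.01, "gripper": 0.1},
  {"translation": [0.73, 1.02, 0], "twist": -0.014, "gripper": 0.1},
])

```text
clock: 13.48
eef_pos: [645.0, 6.8, 171.0]
tcp_rot: [3.138, 0.001, -1.574]
contact_force: [0.3, -0.5, -8.0]
opening: 0.231
```

>>> arm_command([
  {"translation": [0.32, 0.45, 0], "twist": -0.004, "gripper": 0.1},
  {"translation": [0.67, 0.93, 0], "twist": -0.008, "gripper": 0.1},
  {"translation": [1.05, 1.46, 0], "twist": -0.012, "gripper": 0.1},
  {"translation": [1.49, 2.07, 0], "twist": -0.016, "gripper": 0.1},
  {"translation": [1.95, 2.72, 0], "twist": -0.02, "gripper": 0.1},
])

```text
clock: 13.9
eef_pos: [617.1, -13.1, 171.2]
tcp_rot: [3.138, 0.001, -1.554]
contact_force: [-0.7, 0.4, -8.3]
opening: 0.233
```

```bash
python3 - <<'E'
from h import *
go(464.8,-117.8,172,-1.5117)
E
```

```text
t 13.9 pos [617.1 -13.1 171.2] rot [ 3.1378e+00  6.0000e-04 -1.5538e+00] F [-0.72  0.45 -8.27] T [-0.052 -0.002  0.015] op 0.233
delta cm [10.21 15.4  -0.03] twist -0.0421
```

>>> arm_command([
  {"translation": [0.44, 0.67, 0], "twist": -0.003, "gripper": 0.1},
  {"translation": [0.88, 1.33, 0], "twist": -0.006, "gripper": 0.1},
  {"translation": [1.33, 2.0, 0], "twist": -0.009, "gripper": 0.1},
  {"translation": [1.77, 2.67, 0], "twist": -0.012, "gripper": 0.1},
  {"translation": [2.21, 3.33, 0], "twist": -0.015, "gripper": 0.1},
])

```text
clock: 14.32
eef_pos: [583.4, -36.3, 171.3]
tcp_rot: [3.138, 0.001, -1.539]
contact_force: [-0.0, -0.3, -7.9]
opening: 0.231
```

>>> arm_command([
  {"translation": [0.44, 0.67, 0], "twist": -0.003, "gripper": 0.1},
  {"translation": [0.87, 1.34, 0], "twist": -0.006, "gripper": 0.1},
  {"translation": [1.31, 2.01, 0], "twist": -0.009, "gripper": 0.1},
  {"translation": [1.74, 2.69, 0], "twist": -0.012, "gripper": 0.1},
  {"translation": [2.18, 3.36, 0], "twist": -0.015, "gripper": 0.1},
])

```text
clock: 14.73
eef_pos: [549.9, -59.6, 171.5]
tcp_rot: [3.138, 0.001, -1.523]
contact_force: [0.0, 0.0, -8.6]
opening: 0.232
```

>>> arm_command([
  {"translation": [0.43, 0.67, 0], "twist": -0.003, "gripper": 0.1},
  {"translation": [0.86, 1.35, 0], "twist": -0.006, "gripper": 0.1},
  {"translation": [1.29, 2.02, 0], "twist": -0.009, "gripper": 0.1},
  {"translation": [1.71, 2.7, 0], "twist": -0.011, "gripper": 0.1},
  {"translation": [2.12, 3.34, 0], "twist": -0.012, "gripper": 0.1},
])

```text
clock: 15.15
eef_pos: [516.9, -82.8, 171.7]
tcp_rot: [3.138, 0.001, -1.511]
contact_force: [1.0, 0.7, -8.0]
opening: 0.23
```

```bash
python3 - <<'E'
from h import *
go(464.8,-117.8,172,-1.5117)
E
```

```text
t 15.15 pos [516.9 -82.8 171.7] rot [ 3.1380e+00  8.0000e-04 -1.5111e+00] F [ 0.97  0.69 -7.97] T [ 0.016 -0.008  0.016] op 0.23
delta cm [ 3.19  5.41 -0.02] twist 0.0006
```

Remaining 63 mm, decelerating.

>>> arm_command([
  {"translation": [0.39, 0.66, 0], "twist": 0, "gripper": 0.1},
  {"translation": [0.76, 1.28, 0], "twist": 0, "gripper": 0.1},
  {"translation": [1.1, 1.86, 0], "twist": 0, "gripper": 0.1},
  {"translation": [1.41, 2.4, 0], "twist": 0, "gripper": 0.1},
  {"translation": [1.7, 2.9, 0], "twist": 0, "gripper": 0.1},
])

```text
clock: 15.57
eef_pos: [488.4, -101.8, 171.8]
tcp_rot: [3.138, 0.001, -1.511]
contact_force: [0.3, -0.2, -8.5]
opening: 0.233
```

>>> arm_command([
  {"translation": [0.24, 0.4, 0], "twist": 0, "gripper": 0.1},
  {"translation": [0.44, 0.75, 0], "twist": 0, "gripper": 0.1},
  {"translation": [0.59, 1.0, 0], "twist": 0, "gripper": 0.1},
  {"translation": [0.69, 1.15, 0], "twist": 0, "gripper": 0.1},
  {"translation": [0.73, 1.22, 0], "twist": 0, "gripper": 0.1},
])

```text
clock: 15.98
eef_pos: [476.6, -110.0, 171.9]
tcp_rot: [3.138, 0.001, -1.511]
contact_force: [0.3, 0.6, -7.8]
opening: 0.23
```

```bash
python3 - <<'E'
from h import *
import cv2,pickle
from rig import grab_frame
avg(3,'wrist')
m=camera_model('wrist'); im=grab_frame('wrist'); pickle.dump(m,open('w9.pkl','wb'))
go(464.8,-117.8,172,-1.5117)
cv2.imwrite('pics/w9.png',im)
cv2.imwrite('pics/s9f.png',grab_frame('side'));cv2.imwrite('pics/c9f.png',grab_frame('scene'))
a=cv2.imread('pics/s9f.png')
cv2.imwrite('pics/s9.png',cv2.resize(a[150:320,300:480],None,fx=3.5,fy=3.5,interpolation=cv2.INTER_CUBIC))
E
```

```text
F [-0.065 -0.32  -8.234] sd [0.61 0.79 0.24] T [-0.0035 -0.0082 -0.0192] sd [0.017 0.019 0.007] E [-49.627 -32.321] sd [0.083 0.192]
t 16.18 pos [ 476.9 -109.8  171.9] rot [ 3.1383e+00  7.0000e-04 -1.5111e+00] F [-0.07  0.15 -8.14] T [-0.013 -0.003  0.013] op 0.232
delta cm [ 0.73  1.26 -0.01] twist 0.0006
```

View pics/w9.png

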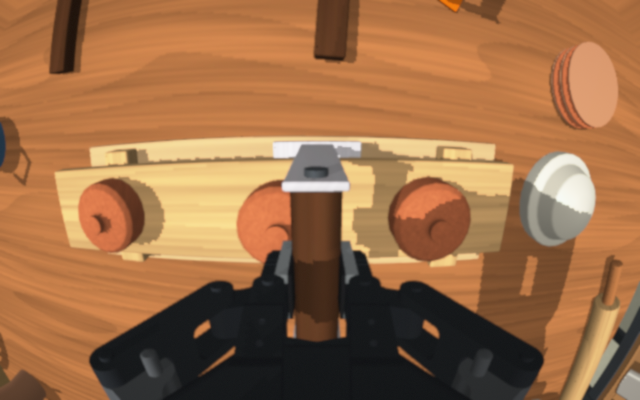

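View pics/s9.png

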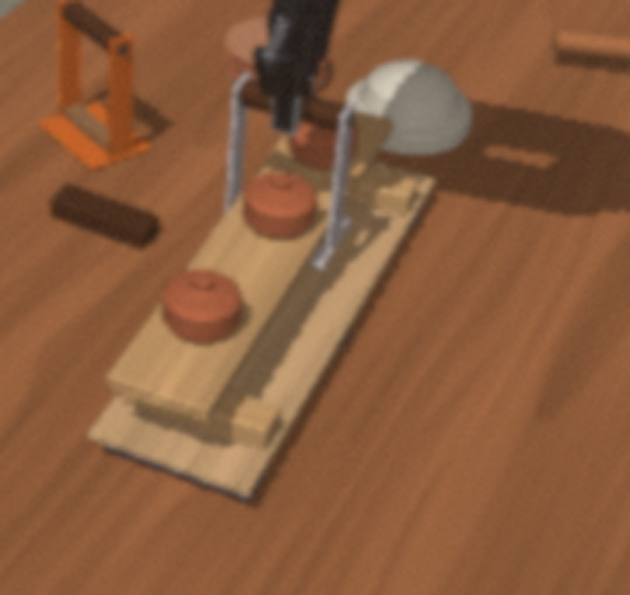

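View pics/c9f.png

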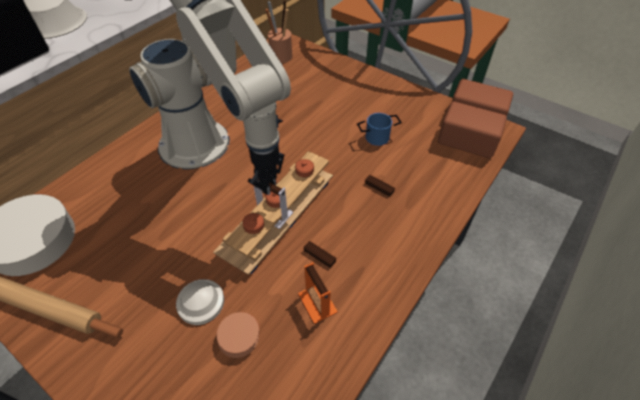

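The board hangs level over the stand. The stand's far deck edge runs from about (90,150) to (495,146) in the wrist view, so I'll measure it there.

```bash
python3 - <<'E'
import cv2, numpy as np
a=cv2.imread('pics/w9.png')
c=a[130:270,45:165]; d=a[130:270,405:525]
cv2.imwrite('pics/w9c.png',cv2.resize(np.hstack([c,d]),None,fx=3.3333,fy=3.3333,interpolation=cv2.INTER_CUBIC))
E
```

```text
(no output)
```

View pics/w9c.png

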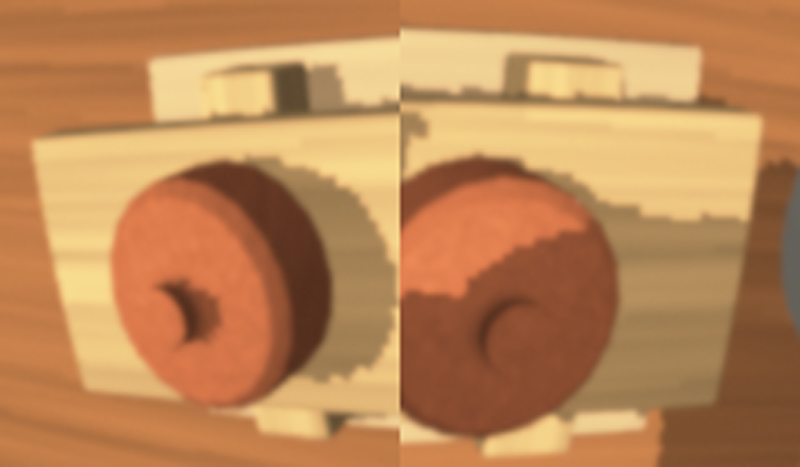

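```bash
python3 - <<'E'
from h import *
import pickle
m=pickle.load(open('w9.pkl','rb'))
k=3.3333
A=lambda x,y:(45+x/k-.35,130+y/k-.35); B=lambda x,y:(405+(x-400)/k-.35,130+y/k-.35)
def W(p,z): return onz(wray(m,p),z)[:2]
z=171.9-106.4+28
c=np.array([W(A(33,140),z),W(A(86,388),z),W(B(717,402),z),W(B(763,117),z)])
l=(c[0]+c[1]-c[2]-c[3])/2; w=(c[0]+c[3]-c[1]-c[2])/2
yb=np.arctan2(l[1],l[0])-np.pi/2
print('board',c.round(1).tolist(),'mid',c.mean(0).round(1),np.linalg.norm(l).round(1),np.linalg.norm(w).round(1),'yaw',yb)
L,R=W(A(148,60),30),W(B(702,46),30); d=L-R; ys=np.arctan2(d[1],d[0])-np.pi/2
xh=np.array([np.cos(ys),np.sin(ys)])
print('deck',L,R,np.linalg.norm(d),'yaw',ys,'mid',(L+R)/2-65*xh)
R2=W(B(648,428),30); print('w',R2,np.linalg.norm(R-R2))
bt=[W(A(205,74),52),W(A(272,68),52),W(B(528,61),52),W(B(622,66),52)]; b2=[W(A(258,437),52),W(A(333,437),52),W(B(483,455),52),W(B(568,450),52)]
print(np.round(bt,1).tolist(),np.round(b2,1).tolist()); 
mid=(L+R)/2-65*xh; yh=np.array([-xh[1],xh[0]])
for q in bt+b2: print(((q-mid)@xh).round(1),((q-mid)@yh).round(1))
bm=c.mean(0); e=mid-bm; print('board->stand shift',e,'dyaw',ys-yb)
s=sense(); print(s['eef_pos'])
# rotation about TCP
dy=ys-yb; r=bm-s['eef_pos'][:2]; Rm=np.array([[np.cos(dy),-np.sin(dy)],[np.sin(dy),np.cos(dy)]]); t=mid-Rm@r; print('TCP target',t); go(t[0],t[1],172,s['tcp_rot'][2]+dy)
E
```

```text
board [[497.6, 144.7], [419.9, 139.7], [446.3, -278.0], [524.5, -272.3]] mid [472.1 -66.4] 418.2 78.1 yaw 0.06379404590667259
deck [511.39811916 148.71402103] [ 536.9076922  -291.15075083] 440.6038536342556 yaw 0.05792923940638861 mid [459.26193858 -74.98165983]
w [ 406.89020337 -300.34397438] 130.34209896158515
[[509.7, 104.7], [511.4, 78.0], [527.1, -220.8], [529.0, -250.4]] [[388.1, 102.8], [392.5, 70.8], [408.7, -228.3], [410.3, -257.5]]
60.7 176.5
60.9 149.7
59.3 -149.5
59.4 -179.2
-60.8 181.6
-58.2 149.4
-59.4 -150.1
-59.4 -179.3
board->stand shift [-12.8361725   -8.53937394] dyaw -0.005864806500283981
[ 476.84112473 -109.78202946  171.81384487]
TCP target [ 463.7506929  -118.34847474]
t 16.28 pos [ 476.8 -109.8  171.8] rot [ 3.1381e+00  8.0000e-04 -1.5111e+00] F [-0.82 -0.35 -8.42] T [0.023 0.015 0.022] op 0.228
delta cm [ 0.78  1.36 -0.01] twist 0.0059
```

>>> arm_command([
  {"translation": [0.08, 0.13, 0], "twist": 0.001, "gripper": 0.1},
  {"translation": [0.25, 0.43, 0], "twist": 0.002, "gripper": 0.1},
  {"translation": [0.49, 0.85, 0], "twist": 0.004, "gripper": 0.1},
  {"translation": [0.7, 1.22, 0], "twist": 0.005, "gripper": 0.1},
  {"translation": [0.78, 1.36, 0], "twist": 0.006, "gripper": 0.1},
])

```text
clock: 16.7
eef_pos: [462.8, -118.7, 171.8]
tcp_rot: [3.137, 0.001, -1.517]
contact_force: [0.2, -0.1, -7.5]
opening: 0.229
```

>>> arm_command([
  {"translation": [0, 0, 0.1], "twist": 0, "gripper": 0.1},
  {"translation": [0, 0, 0.3], "twist": 0, "gripper": 0.1},
  {"translation": [0, 0, 0.6], "twist": 0, "gripper": 0.1},
  {"translation": [0, 0, 0.9], "twist": 0, "gripper": 0.1},
  {"translation": [0, 0, 1.1], "twist": 0, "gripper": 0.1},
])

```text
clock: 17.12
eef_pos: [462.7, -118.6, 160.2]
tcp_rot: [3.137, 0.001, -1.517]
contact_force: [-0.2, -1.0, -7.6]
opening: 0.235
```

```bash
python3 - <<'E'
from h import *
import cv2,pickle
from rig import grab_frame
avg(2,'wrist')
m=camera_model('wrist'); im=grab_frame('wrist'); pickle.dump(m,open('w10.pkl','wb'))
go(463.75,-118.3,145.5,-1.517)
cv2.imwrite('pics/w10.png',im)
import numpy as np
a=im
c=a[130:270,45:165]; d=a[130:270,405:525]
cv2.imwrite('pics/w10c.png',cv2.resize(np.hstack([c,d]),None,fx=3.3333,fy=3.3333,interpolation=cv2.INTER_CUBIC))
E
```

```text
F [ 0.029  0.636 -8.611] sd [0.28 0.01 0.76] T [ 0.0197 -0.0292 -0.007 ] sd [0.015 0.021 0.011] E [-49.197 -31.826] sd [0.714 0.375]
t 17.27 pos [ 462.6 -118.6  160.4] rot [ 3.1367e+00  1.0000e-03 -1.5172e+00] F [-0.6   0.07 -8.27] T [ 0.021 -0.009 -0.004] op 0.231
delta cm [-0.02 -0.12  1.49] twist -0.0002
```

View pics/w10c.png

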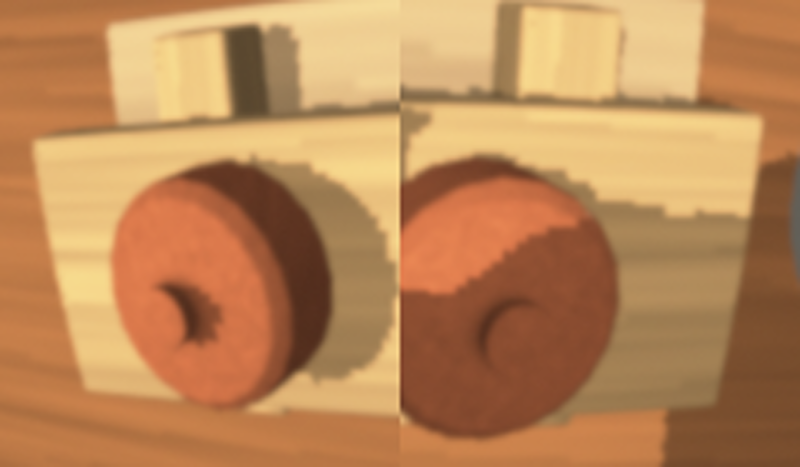

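```bash
python3 - <<'E'
import cv2,numpy as np
a=cv2.imread('pics/w10.png')
c=a[115:255,45:165]; d=a[115:255,405:525]
cv2.imwrite('pics/w10d.png',cv2.resize(np.hstack([c,d]),None,fx=3.3333,fy=3.3333,interpolation=cv2.INTER_CUBIC))
E
```

```text
(no output)
```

View pics/w10d.png

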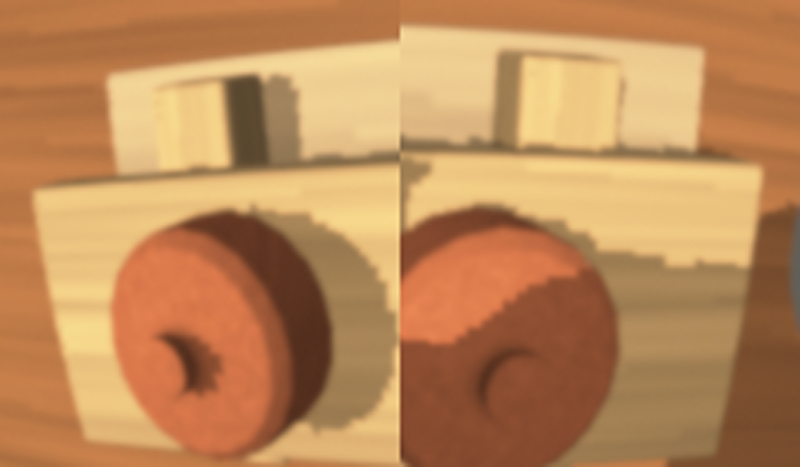

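```bash
python3 - <<'E'
from h import *
import pickle
m=pickle.load(open('w10.pkl','rb'))
k=3.3333
A=lambda x,y:(45+x/k-.35,115+y/k-.35); B=lambda x,y:(405+(x-400)/k-.35,115+y/k-.35)
def W(p,z): return onz(wray(m,p),z)[:2]
z=160.4-106.4+28
c=np.array([W(A(33,190),z),W(A(86,438),z),W(B(717,452),z),W(B(763,167),z)])
l=(c[0]+c[1]-c[2]-c[3])/2
yb=np.arctan2(l[1],l[0])-np.pi/2; bm=c.mean(0)
print('board mid',bm.round(1),np.linalg.norm(l).round(1),'yaw',yb)
L,R=W(A(107,76),30),W(B(704,46),30); d=L-R; ys=np.arctan2(d[1],d[0])-np.pi/2
xh=np.array([np.cos(ys),np.sin(ys)]);yh=np.array([-xh[1],xh[0]]); mid=(L+R)/2-65*xh
print('deck',L,R,np.linalg.norm(d),'yaw',ys,'mid',mid)
for q in (W(A(155,86),52),W(A(228,77),52),W(B(519,54),52),W(B(620,62),52)): print(((q-mid)@xh).round(1),((q-mid)@yh).round(1))
print('shift',mid-bm,'dyaw',ys-yb); s=sense()['eef_pos']; e=mid-bm
go(s[0]+e[0],s[1]+e[1],146)
E
```

```text
board mid [457.8 -75.1] 417.9 yaw 0.05788563265297353
deck [511.70035195 148.34095481] [ 536.65752723 -291.00711648] 440.05634678411906 yaw 0.056744036769009076 mid [459.2835578  -75.01946419]
60.7 178.0
60.8 148.3
59.7 -148.9
59.4 -178.9
shift [1.44520124 0.05067948] dyaw -0.0011415958839644524
t 17.27 pos [ 462.6 -118.6  160.4] rot [ 3.1367e+00  1.0000e-03 -1.5172e+00] F [-0.6   0.07 -8.27] T [ 0.021 -0.009 -0.004] op 0.231
delta cm [ 0.   -0.15  1.44] twist 0.0678
```

>>> arm_command([
  {"translation": [0, -0.03, 0.15], "twist": 0.0, "gripper": 0.1},
  {"translation": [0, -0.07, 0.45], "twist": 0.001, "gripper": 0.1},
  {"translation": [0, -0.11, 0.8], "twist": 0.001, "gripper": 0.1},
  {"translation": [0, -0.14, 1.1], "twist": 0.001, "gripper": 0.1},
  {"translation": [0, -0.15, 1.25], "twist": 0.001, "gripper": 0.1},
])

```text
clock: 17.68
eef_pos: [463.9, -118.4, 147.3]
tcp_rot: [3.136, 0.001, -1.518]
contact_force: [1.0, 0.1, -7.1]
opening: 0.229
```

```bash
python3 - <<'E'
from h import *
avg(2); go(464,-118.6,145)
E
```

```text
F [-0.177 -0.107 -8.058] sd [0.   0.08 0.11] T [ 0.0283  0.0272 -0.0124] sd [0.012 0.013 0.026] E [-49.647 -30.731] sd [0.555 0.25 ]
t 17.78 pos [ 463.8 -118.4  147.5] rot [ 3.1359e+00  1.2000e-03 -1.5182e+00] F [-0.17 -0.03 -7.95] T [0.016 0.014 0.014] op 0.23
delta cm [ 0.02 -0.02  0.25] twist 0.0668
```

Now through contact, slowly at 0.5 mm per row.

>>> arm_command([
  {"translation": [0, 0, 0.05], "twist": 0, "gripper": 0.1},
  {"translation": [0, 0, 0.1], "twist": 0, "gripper": 0.1},
  {"translation": [0, 0, 0.16], "twist": 0, "gripper": 0.1},
  {"translation": [0, 0, 0.22], "twist": 0, "gripper": 0.1},
  {"translation": [0, 0, 0.27], "twist": 0, "gripper": 0.1},
])

```text
clock: 18.2
eef_pos: [463.8, -118.4, 144.8]
tcp_rot: [3.136, 0.001, -1.518]
contact_force: [0.7, 0.4, -8.6]
opening: 0.234
```

>>> arm_command([
  {"translation": [0, 0, 0.05], "twist": 0, "gripper": 0.1},
  {"translation": [0, 0, 0.1], "twist": 0, "gripper": 0.1},
  {"translation": [0, 0, 0.16], "twist": 0, "gripper": 0.1},
  {"translation": [0, 0, 0.22], "twist": 0, "gripper": 0.1},
  {"translation": [0, 0, 0.28], "twist": 0, "gripper": 0.1},
])

```text
clock: 18.62
eef_pos: [464.1, -118.5, 142.3]
tcp_rot: [3.137, 0.001, -1.518]
contact_force: [-0.3, -0.1, -2.1]
opening: 0.229
```

```bash
python3 - <<'E'
from h import *
import cv2,pickle
from rig import grab_frame
avg(3)
m=camera_model('wrist'); im=grab_frame('wrist'); pickle.dump(m,open('w11.pkl','wb'))
go(464,-118.6,137)
cv2.imwrite('pics/w11.png',im)
a=im
c=a[100:240,45:165]; d=a[100:240,405:525]
cv2.imwrite('pics/w11d.png',cv2.resize(np.hstack([c,d]),None,fx=3.3333,fy=3.3333,interpolation=cv2.INTER_CUBIC))
E
```

```text
F [ 0.298  0.174 -1.445] sd [0.38 0.44 0.18] T [-0.0115  0.0261 -0.0198] sd [0.015 0.02  0.015] E [-46.619 -28.015] sd [0.197 0.118]
t 18.82 pos [ 463.9 -118.5  142.1] rot [ 3.1362e+00  1.1000e-03 -1.5182e+00] F [ 0.58  0.15 -1.12] T [ 0.04   0.004 -0.014] op 0.234
delta cm [ 0.02 -0.01  0.51] twist 0.0668
```

View pics/w11d.png

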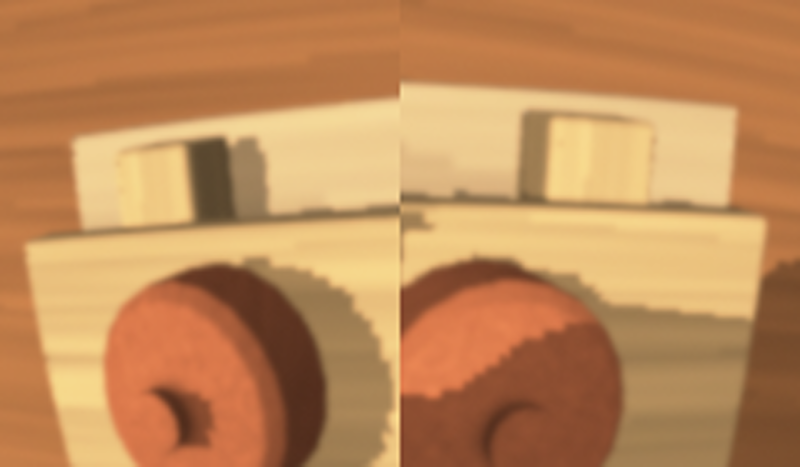

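```bash
python3 - <<'E'
from h import *
import pickle
m=pickle.load(open('w11.pkl','rb'))
k=3.3333
A=lambda x,y:(45+x/k-.35,100+y/k-.35); B=lambda x,y:(405+(x-400)/k-.35,100+y/k-.35)
def W(p,z): return onz(wray(m,p),z)[:2]
L,R=W(A(73,140),30),W(B(738,107),30); d=L-R; ys=np.arctan2(d[1],d[0])-np.pi/2
xh=np.array([np.cos(ys),np.sin(ys)]);yh=np.array([-xh[1],xh[0]]); mid=(L+R)/2-65*xh
l,r=W(A(25,243),66),W(B(767,217),66);e=l-r; yb=np.arctan2(e[1],e[0])-np.pi/2
bx=np.array([np.cos(yb),np.sin(yb)]); bm=(l+r)/2-40*bx
print(np.linalg.norm(d),np.linalg.norm(e),mid,ys,bm,yb,'err',(bm-mid)@xh,(bm-mid)@yh,yb-ys)
E
```

```text
440.2987890577184 418.91729601566084 [458.90751501 -75.58003805] 0.057308601011201166 [458.32030675 -73.96178626] 0.05918135898772192 err -0.49355525453544263 1.6492287903133267 0.0018727579765207558
```

>>> arm_command([
  {"translation": [0, 0, 0.1], "twist": 0, "gripper": 0.1},
  {"translation": [0, 0, 0.22], "twist": 0, "gripper": 0.1},
  {"translation": [0, 0, 0.34], "twist": 0, "gripper": 0.1},
  {"translation": [0, 0, 0.44], "twist": 0, "gripper": 0.1},
  {"translation": [0, 0, 0.5], "twist": 0, "gripper": 0.1},
])

```text
clock: 19.23
eef_pos: [463.7, -118.4, 136.9]
tcp_rot: [3.136, 0.001, -1.518]
contact_force: [-0.7, -0.1, -1.8]
opening: 0.234
```

```bash
python3 - <<'E'
from h import *
avg(3); go(464,-118.6,136.5)
E
```

```text
F [-0.069 -0.052 -1.174] sd [0.15 0.24 0.38] T [ 0.023  -0.0121 -0.0233] sd [0.055 0.011 0.013] E [-46.759 -27.578] sd [0.205 0.11 ]
t 19.38 pos [ 463.8 -118.4  137. ] rot [ 3.1360e+00  1.2000e-03 -1.5182e+00] F [ 0.14  0.28 -0.66] T [ 0.031 -0.027 -0.037] op 0.233
delta cm [ 0.02 -0.02  0.05] twist 0.0668
```

>>> arm_command([
  {"translation": [0, 0, 0.03], "twist": 0, "gripper": 0.1},
  {"translation": [0, 0, 0.06], "twist": 0, "gripper": 0.1},
  {"translation": [0, 0, 0.08], "twist": 0, "gripper": 0.1},
  {"translation": [0, 0, 0.1], "twist": 0, "gripper": 0.1},
  {"translation": [0, 0, 0.1], "twist": 0, "gripper": 0.1},
])

```text
clock: 19.8
eef_pos: [464.0, -118.7, 136.5]
tcp_rot: [3.136, 0.001, -1.518]
contact_force: [-2.4, -1.3, 6.3]
opening: 0.231
```

```bash
python3 - <<'E'
from h import *
avg(3); go(464,-118.6,136.5)
E
```

```text
F [-2.32  -1.8    5.352] sd [0.18 0.17 0.48] T [-0.1106  0.3013  0.0312] sd [0.007 0.028 0.015] E [-43.66  -26.353] sd [0.01  0.002]
t 19.95 pos [ 464.  -118.7  136.5] rot [ 3.1365e+00  7.0000e-04 -1.5182e+00] F [-2.54 -1.85  5.92] T [-0.103  0.266  0.021] op 0.228
delta cm [-0.01 -0.    0.  ] twist 0.0668
```

>>> arm_command([
  {"translation": [0, 0, -0.03], "twist": 0, "gripper": 0.2},
  {"translation": [0, 0, -0.03], "twist": 0, "gripper": 0.27},
  {"translation": [0, 0, -0.03], "twist": 0, "gripper": 0.32},
  {"translation": [0, 0, -0.03], "twist": 0, "gripper": 0.4},
  {"translation": [0, 0, -0.03], "twist": 0, "gripper": 0.5},
], squeeze=20)

```text
clock: 20.37
eef_pos: [464.0, -118.6, 136.8]
tcp_rot: [3.137, 0.001, -1.518]
contact_force: [0.4, -0.1, 0.3]
opening: 0.498
```

>>> arm_command([
  {"translation": [0, 0, 0], "twist": 0, "gripper": 0.6},
  {"translation": [0, 0, 0], "twist": 0, "gripper": 0.7},
  {"translation": [0, 0, 0], "twist": 0, "gripper": 0.8},
  {"translation": [0, 0, 0], "twist": 0, "gripper": 0.8},
  {"translation": [0, 0, 0], "twist": 0, "gripper": 0.8},
])

```text
clock: 20.78
eef_pos: [464.0, -118.6, 136.8]
tcp_rot: [3.137, 0.001, -1.518]
contact_force: [-1.1, -0.9, 0.8]
opening: 0.803
```

```bash
python3 - <<'E'
from h import *
import cv2
from rig import grab_frame
avg(2); go(464,-118.6,236.5)
cv2.imwrite('pics/w12.png',grab_frame('wrist'))
E
```

```text
F [ 0.412  0.275 -0.327] sd [0.08 0.58 0.35] T [-0.0221 -0.0296  0.0075] sd [0.01  0.022 0.014] E [-46.012 -27.038] sd [0.    0.001]
t 20.88 pos [ 464.  -118.6  136.7] rot [ 3.1365e+00  8.0000e-04 -1.5181e+00] F [0.49 0.86 0.02] T [-0.033 -0.052 -0.007] op 0.796
delta cm [-0.01  0.05 -9.98] twist 0.0669
```

View pics/w12.png

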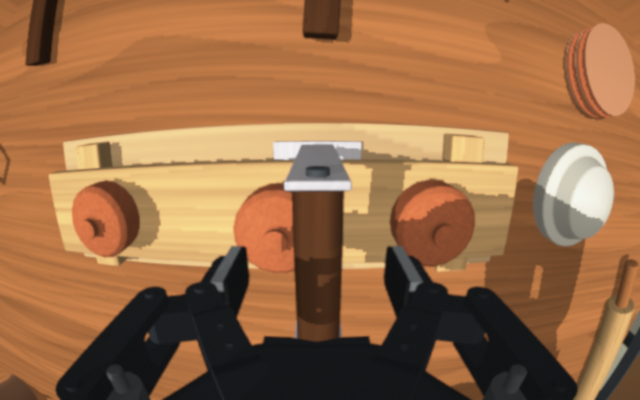

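The stirrup stands free between the open fingers. I'm retreating straight up.

>>> arm_command([
  {"translation": [0, 0, -0.5], "twist": 0, "gripper": 0.8},
  {"translation": [0, 0, -2], "twist": 0, "gripper": 0.8},
  {"translation": [0, 0, -4], "twist": 0, "gripper": 0.8},
  {"translation": [0, 0, -6.5], "twist": 0, "gripper": 0.8},
  {"translation": [0, 0, -9], "twist": 0, "gripper": 0.8},
])

```text
clock: 21.35
eef_pos: [464.0, -118.6, 227.8]
tcp_rot: [3.136, 0.001, -1.518]
contact_force: [0.5, -0.9, 0.0]
opening: 0.804
```

>>> arm_command([
  {"translation": [0, 0, -2], "twist": 0, "gripper": 0.8},
  {"translation": [0, 0, -4], "twist": 0, "gripper": 0.8},
  {"translation": [0, 0, -5], "twist": 0, "gripper": 0.8},
  {"translation": [0, 0, -5.5], "twist": 0, "gripper": 0.8},
  {"translation": [0, 0, -5.5], "twist": 0, "gripper": 0.8},
])

```text
clock: 21.77
eef_pos: [464.7, -118.7, 283.5]
tcp_rot: [3.137, 0.001, -1.518]
contact_force: [-0.1, -0.3, -0.8]
opening: 0.8
```

```bash
python3 - <<'E'
from h import *
import cv2,pickle
from rig import grab_frame
avg(2)
m=camera_model('wrist'); im=grab_frame('wrist'); pickle.dump(m,open('w13.pkl','wb'))
go(464,-118.6,300)
cv2.imwrite('pics/w13.png',im)
cv2.imwrite('pics/w13z.png',cv2.resize(im[130:290,120:520],None,fx=2,fy=2,interpolation=cv2.INTER_CUBIC))
a=grab_frame('side')
cv2.imwrite('pics/s13.png',cv2.resize(a[120:320,290:490],None,fx=3,fy=3,interpolation=cv2.INTER_CUBIC))
E
```

```text
F [-0.353  0.427 -0.175] sd [0.36 0.06 0.2 ] T [-0.0209  0.0154 -0.0078] sd [0.009 0.009 0.014] E [-41.975 -35.964] sd [0.128 0.137]
t 21.92 pos [ 463.7 -118.5  281.6] rot [ 3.1338e+00  1.6000e-03 -1.5182e+00] F [-0.08  0.21  0.11] T [-0.001  0.011 -0.039] op 0.806
delta cm [ 0.01 -0.01 -1.84] twist 0.0668
```

View pics/w13z.png

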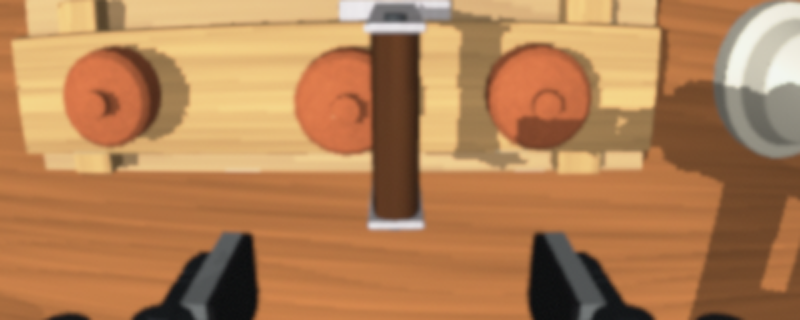

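View pics/s13.png

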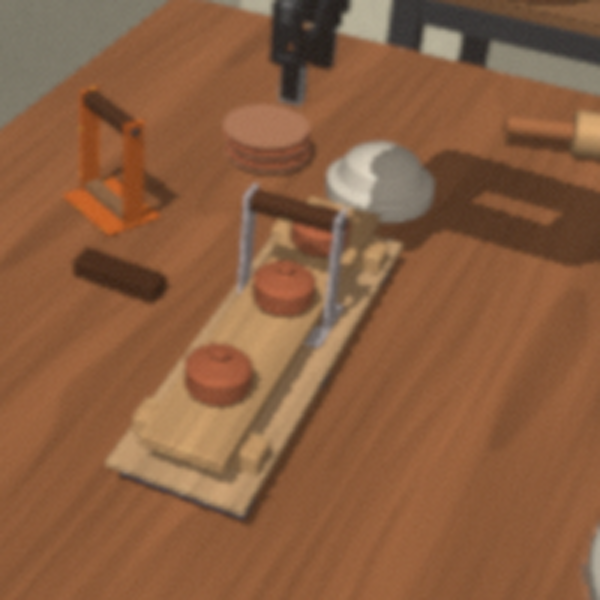

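```bash
python3 - <<'E'
from h import *
import pickle
m=pickle.load(open('w13.pkl','rb'))
Z=lambda x,y:(120+x/2-.25,130+y/2-.25)
def W(p,z): return onz(wray(m,p),z)[:2]
c=np.array([W(Z(12,40),66),W(Z(27,153),66),W(Z(652,150),66),W(Z(662,28),66)]); l=(c[0]+c[1]-c[2]-c[3])/2; yb=np.arctan2(l[1],l[0])-np.pi/2
L,R=W(Z(46,170),30),W(Z(643,168),30); d=L-R; ys=np.arctan2(d[1],d[0])-np.pi/2; xh=np.array([np.cos(ys),np.sin(ys)]); yh=np.array([-xh[1],xh[0]])
mid=(L+R)/2+65*xh; bm=c.mean(0)
print(np.linalg.norm(l),np.linalg.norm(d),mid,bm,'err',(bm-mid)@xh,(bm-mid)@yh,yb-ys)
for z in (154,): print('grip',W(Z(396,32),z),W(Z(396,213),z))
from rig import job; job.sign_off()
E
```

```text
420.08950275293694 442.06895409705123 [459.08604038 -75.1991163 ] [458.61320225 -74.65633701] err -0.440113441948968 0.5696362106307408 -0.000199693457566541
grip [ 505.27186555 -117.14710617] [ 419.72461006 -121.71866288]
the job is handed in; nothing more can be done
```

The ware board and its three pots are on the drying stand, and I handed the job in at about 22 s of the 67 s allowed.

- **Finding the balance:** I held the stirrup only by its wooden grip. The first trial lift, 5 mm to the -y side of the board's middle, raised only the +y end. A second trial 37 mm further toward -y was balanced. After a last 2.5 mm shift the torque about the board's cross axis read zero, with a board-and-pots load of about 6.4 N.
- **Carrying and setting down:** I lifted slowly, carried the board level to the stand, turning it to square as it went, and lowered it gently onto the battens. I then lowered the stirrup about 6 mm further onto the deck, released it and retreated straight up.
- **Last checks:** In the final wrist picture the board is within about 0.6 mm of the stand's middle and square to within 0.001 rad. An earlier reading, taken just after the board touched down, gave 1.6 mm along the board. All three pots stand on the board, the stirrup is upright, and the plates, mould and orange look-alike look undisturbed. I did not look at the blue pot again after release. It was undisturbed in a picture taken during the carry.
- **Forces:** At the readings taken, the wrist force stayed under 10 N throughout.

No check failed.

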